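# Make up two electrician's kits

### The arm

A 6-joint arm with a two-finger parallel gripper is mounted at the origin on the work surface. World frame = base frame: x ahead of the robot, y to its left, z up, the work surface at z = 0. Lengths are in m, angles in rad, forces in N, time in s.
With the tool pointing down it reaches from about 0.35 to 0.775 m from the base axis. Payload 7.3 kg.
Tool frame: the origin (TCP) lies at the very end of the fingers, on their centre line; the grasp point (between the pads) lies 19 mm behind it; z points along the fingers, x is the direction in which the jaws open and shut, and the axes are right-handed (so a half turn about z gives the same grasp; the last joint's range is limited). The gripper opens to 92 mm and grips with 3 to 60 N. Pads are 19 mm wide; open, the fingers measure 130 mm over their backs; the gripper's body (75 mm by 190 mm) begins 47 mm behind the grasp point.
Start: joints at [1.134, 0.342, 1.524, -0, 1.275, -0.146], TCP at [0.151, 0.503, 0.227] pointing down, gripper open.
Joint ranges: [-2.53, 2.53], [-0.77, 2.02], [0.04, 2.7], [-1, 4.14], [0.28, 2.66], [-3.11, 3.11]. Speed limits (rad/s): [2.57, 2.57, 3.14, 3.14, 3.14, 3.14].

### API

Orientations are given as [roll, pitch, yaw] about the fixed x, y, z axes, in that order (R = Rz(yaw) Ry(pitch) Rx(roll)).
In Python, from cell import observe, read_camera, camera_params, hand_in gives the robot as it stands.
- The arm moves only by the tool apply_moves, never from a script. Its argument "increments" is a list of rows, each an object with "grip": the opening, from 0 (shut) to 1 (fully open); "linear": the shift along the world's x, y, z in mm, a list of three; "turn": the turn, a rotation vector about the world's x, y, z in units of 6 degrees (1.0 is 6 degrees), a list of three. A call has 1 to 10 rows; each row is the pose to reach, as a shift and turn from the pose commanded when the call began; what a row does not reach only later rows make up. A row lasts 1/10 s, in which the tool goes at most 50 mm and 8.59 degrees, less where a joint would pass 70% of its speed; a pose out of reach is approached as far as the arm can. A call with a gripper value outside its range is refused whole. The fingers move at their own pace and stop on an object; "grip_force" is the grip in N (left out, the last holds). Time passes only in rows, so rows that repeat a pose let the fingers close. It gives the time, the measured TCP pose, the force and the opening at its end, in the units of the state.
- observe(): the state, without advancing time (a new reading comes with each control period).
- read_camera(name): name is "side" or "top" or "wrist"; returns the picture (384x512x3 uint8, red, green, blue); there is no depth.
- camera_params(name): a dict with "camera_matrix" (3x3 intrinsics, pixels), "world_to_cam" (4x4, takes a point from world to camera coordinates); the wrist camera has in their place "hand_eye" (4x4, takes a point from camera to tool coordinates, whose origin is the TCP and whose axes are the tool frame's). Camera axes: x right, y up, looking along -z (the intrinsics and any distortion apply to the point x, -y, -z); pixel columns grow to the right and rows downward; lengths in m; the calibration is good to about 2 mm. The wrist camera is an equidistant fisheye: a pixel r from the principal point sees the ray r / f radians off the axis. A picture is of the moment at which its call begins: read the wrist's pose just before it. camera_params takes no time and is no camera call.
- hand_in(): hands the job in, once; it reports no verdict.
The state is a dict: "time": time; "qpos": joint angles; "qvel": joint speeds; "joint_efforts": joint torques, N m; "tool_pos": TCP position; "tool_rot": TCP orientation; "contact_force": force on the tool from outside, world axes, zero at the start; "torque": the same for the moment, N m; "opening": finger opening in m.
Only numpy, scipy, OpenCV 4.12 (cv2) and the standard library are available. Lean on these libraries where they do the work, as an engineer would, in place of code of your own. Each camera call takes 0.05 s, during which the arm holds its last target.

### The job

Make up the two kits for the distribution board: into the yellow tray the breaker with the blue lever and the grey contactor, into the red tray the breaker with the red lever, the green-and-yellow terminal block and the orange pilot lamp. Stand every part upright, as it stands now, on the floor of its tray, the breakers in the long bays and each of the other parts in a square bay of its own. Leave the breaker with the black lever, the tester and the screwdriver where they are.

Things in the scene. Friction and masses are not known exactly. Their poses are not given: they have to be found in the camera images.
- breaker_blue: two-pole circuit breaker, white, lying on its back with the lever side up; base 36 (its x) x 88 (its y) x 44 mm high, with a nose 36 x 46 mm in the middle reaching 62 mm up, and on the nose a blue lever (31 x 17 mm, top 71 mm up) and a thin stripe of the same colour. The two faces 36 mm apart are flat and rise to 62 mm over the middle 46 mm. Origin: centre of the underside; z up. 0.22 kg or so.
- breaker_red: two-pole circuit breaker, white, lying on its back with the lever side up; base 36 (its x) x 88 (its y) x 44 mm high, with a nose 36 x 46 mm in the middle reaching 62 mm up, and on the nose a red lever (31 x 17 mm, top 71 mm up) and a thin stripe of the same colour. The two faces 36 mm apart are flat and rise to 62 mm over the middle 46 mm. Origin: centre of the underside; z up. 0.22 kg or so.
- breaker_black: two-pole circuit breaker, white, lying on its back with the lever side up; base 36 (its x) x 88 (its y) x 44 mm high, with a nose 36 x 46 mm in the middle reaching 62 mm up, and on the nose a black lever (31 x 17 mm, top 71 mm up) and a thin stripe of the same colour. The two faces 36 mm apart are flat and rise to 62 mm over the middle 46 mm. Origin: centre of the underside; z up. 0.22 kg or so. To be left where it is.
- terminals: earth terminal block of four upright slices, green and yellow in turn; a plain block 36 (its x) x 44 (its y) x 48 mm high. Origin: centre of the underside; z up. About 0.12 kg.
- pilot: round pilot lamp standing lens up: black cylinder 34 mm across and 46 mm high with a bright metal collar at its top and an orange domed lens (28 mm across) up to 57 mm. Origin: centre of the underside; z up. About 0.09 kg.
- contactor: mini contactor: grey block 44 (its x) x 50 (its y) x 46 mm high with brass screws on top, and a dark metal-grey ridge 44 x 28 mm along the middle up to 58 mm with a small white square on it. The two faces 44 mm apart are flat; over the middle 28 mm they rise to 58 mm. Origin: centre of the underside; z up. About 0.2 kg.
- tray_yellow: yellow kit tray, open, 140 (its x) x 144 (its y) x 18 mm high, fixed to the worktop, floor and walls 4 mm thick. One long bay, 62 x 136 mm, on its -x half, centred at x = -35, y = 0 mm; two square bays, 66 x 66 mm, on its +x half, centred at x = +33, y = +35 and y = -35 mm. Bay floor 4 mm above the worktop. Origin: centre of the underside; z up.
- tray_red: red kit tray, open, 140 (its x) x 144 (its y) x 18 mm high, fixed to the worktop, floor and walls 4 mm thick. One long bay, 62 x 136 mm, on its -x half, centred at x = -35, y = 0 mm; two square bays, 66 x 66 mm, on its +x half, centred at x = +33, y = +35 and y = -35 mm. Bay floor 4 mm above the worktop. Origin: centre of the underside; z up.
- tester: orange hand-held electrical tester, 50 x 110 x 26 mm high with a black dial up to 31 mm, lying face up beyond the parts. Origin: centre of the underside. To be left where it is.
- screwdriver: screwdriver with a blue handle lying beyond the parts, its length along its own x axis, 200 mm long, handle (26 mm thick) to -x. Origin at the middle of its length, at the underside. To be left where it is.
Not all that is in view belongs to the job. What is shaped like the breaker_blue but pink or purple is not meant.

How it is judged:
By the outcome, as a careful person would: the job done as asked, in the order asked, and still so for the second after the job is handed in, with the robot touching nothing.
It also fails if it takes over 130 s, if anything falls off the work surface, if the arm or the gripper's body presses on something with over 40 N, if the wrist force passes 120 N, or if a joint passes its speed limit or range.

## Working session

There is one attempt and no reset: what is moved stays moved. The work goes in short steps, Python scripts to look and compute and a tool call to move; the robot and the scene stay as the last step left them, time stands still between calls to the robot, and variables do not carry over. Pictures are saved under pics/ and viewed, and the job is handed in when it is done.

Besides the shell and the picture viewer there is one more tool, called after "Emit:" by a JSON object that holds its "api" and its "payload". apply_moves: Moves the arm, as the interface text tells. Its arguments: {"type":"object","properties":{"increments":{"type":"array","items":{"type":"object","properties":{"grip":{"type":"number"},"linear":{"type":"array","items":{"type":"number"}},"turn":{"type":"array","items":{"type":"number"}}}}},"grip_force":{"type":"number"}},"required":["increments"]}

```bash
ls; mkdir -p pics; cat > h.py <<'E'
import numpy as np, cv2
from cell import observe, read_camera, camera_params
def save(n,im,s=1.5): cv2.imwrite('pics/'+n, cv2.resize(im[:,:,::-1],None,fx=s,fy=s,interpolation=cv2.INTER_CUBIC))
E
python3 - <<'E'
from h import *
s=observe(); print(s)
for n in ['side','top','wrist']:
    im=read_camera(n); np.save(f'{n}0.npy',im); save(f'{n}0.png',im)
    p=camera_params(n); print(n,p)
E
```

```text
pics
{'time': 0.0, 'qpos': array([ 1.13399797e+00,  3.42696134e-01,  1.52503737e+00, -2.13369895e-05,
        1.27539237e+00, -1.45969470e-01]), 'qvel': array([ 1.12956716e-03,  6.63283294e-04, -1.72201814e-03, -7.04890091e-05,
        2.02028531e-04, -3.17232898e-04]), 'joint_efforts': array([-2.35268431e-03, -4.31223428e+01, -2.44216847e+01,  7.15437136e-02,
        5.58045530e-02, -1.49322241e-04]), 'tool_pos': array([0.15033352, 0.50258139, 0.22605166]), 'tool_rot': array([-3.14138983e+00,  1.51987877e-03,  1.27997383e+00]), 'contact_force': array([-0.11959684,  0.35945834, -0.83210635]), 'torque': array([ 0.00715709, -0.01518368, -0.02842734]), 'opening': 0.09169489253755296}
side {'camera_matrix': array([[360.11273558,   0.        , 255.02497221],
       [  0.        , 360.11273558, 196.36082644],
       [  0.        ,   0.        ,   1.        ]]), 'world_to_cam': array([[-0.9961687 , -0.08508194, -0.02022319,  0.54597587],
       [ 0.04828512, -0.72791191,  0.68396842, -0.0396978 ],
       [-0.07291406,  0.68037146,  0.72923125, -0.82356055],
       [ 0.        ,  0.        ,
[... 301 characters left out ...]
22,  0.01258782,  0.13106228, -0.53946785],
       [-0.13110038,  0.00224671,  0.99136655, -0.92655695],
       [ 0.        ,  0.        ,  0.        ,  1.        ]])}
wrist {'camera_matrix': array([[297.31863964,   0.        , 257.57935633],
       [  0.        , 297.31863964, 193.6871322 ],
       [  0.        ,   0.        ,   1.        ]]), 'hand_eye': array([[ 9.99999433e-01,  4.49608321e-04, -9.65819528e-04,
        -4.32611243e-05],
       [ 1.79939791e-04, -9.64838382e-01, -2.62843801e-01,
        -6.99926925e-02],
       [-1.05003651e-03,  2.62843478e-01, -9.64837916e-01,
        -1.57820001e-01],
       [ 0.00000000e+00,  0.00000000e+00,  0.00000000e+00,
         1.00000000e+00]])}
```

View pics/top0.png

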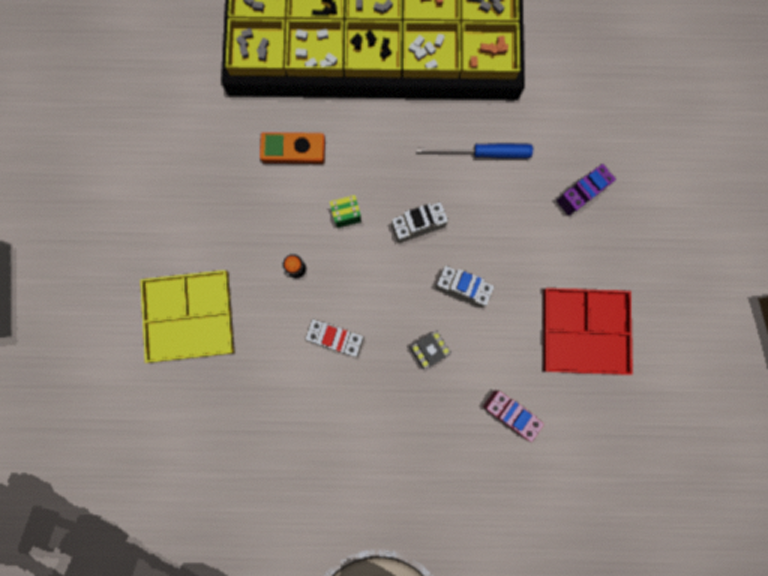

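View pics/side0.png

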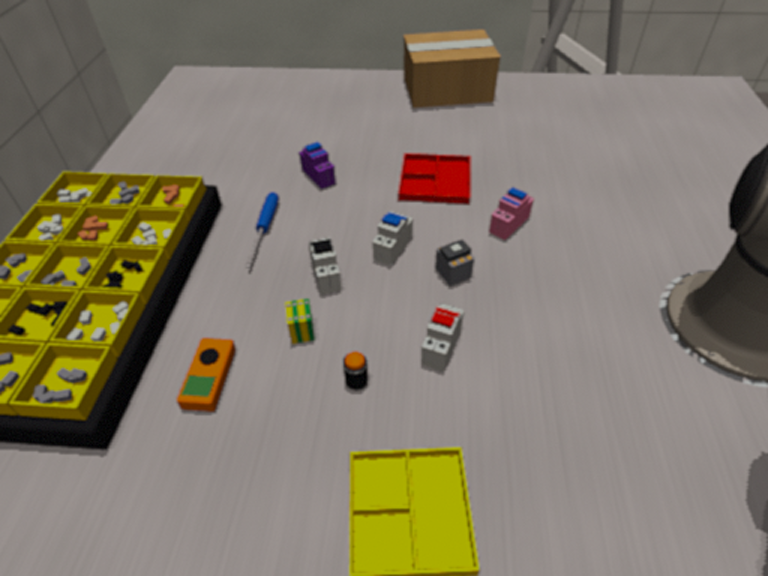

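View pics/wrist0.png

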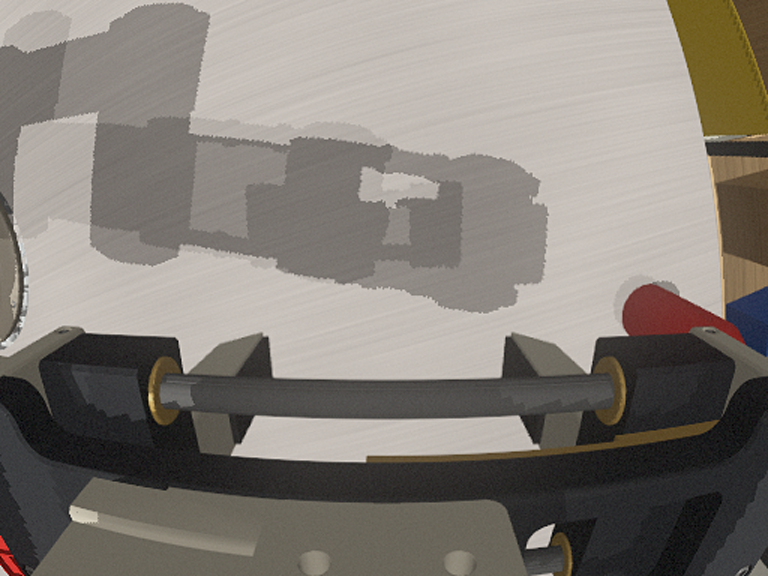

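```bash
cat >> h.py <<'E'
def crop(im,c0,r0,c1,r1,k,name):
    a=cv2.resize(im[r0:r1,c0:c1,::-1],None,fx=k,fy=k,interpolation=cv2.INTER_CUBIC)
    for c in range((c0+9)//10*10,c1,10):
        cv2.line(a,((c-c0)*k+k//2,0),((c-c0)*k+k//2,5),(0,0,255),1); cv2.putText(a,str(c),((c-c0)*k-8,16),0,.35,(0,0,255),1)
    for r in range((r0+9)//10*10,r1,10):
        cv2.line(a,(0,(r-r0)*k+k//2),(5,(r-r0)*k+k//2),(0,0,255),1); cv2.putText(a,str(r),(6,(r-r0)*k+k//2+4),0,.35,(0,0,255),1)
    cv2.imwrite('pics/'+name,a)
E
python3 - <<'E'
from h import *
t=np.load('top0.npy'); s=np.load('side0.npy')
crop(t,185,120,345,260,5,'tc.png')
crop(s,180,140,330,270,5,'sc.png')
E
```

```text
(no output)
```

View pics/tc.png

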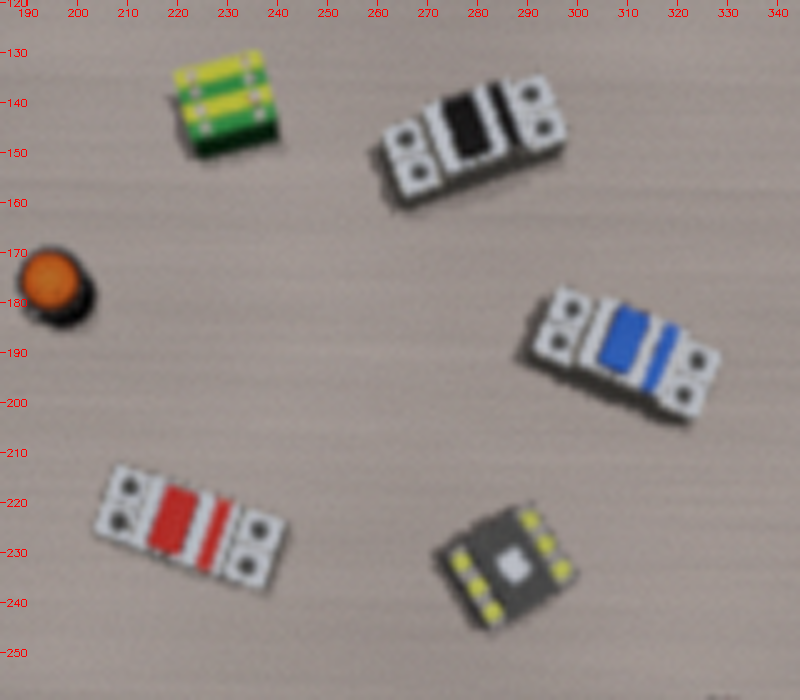

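View pics/sc.png

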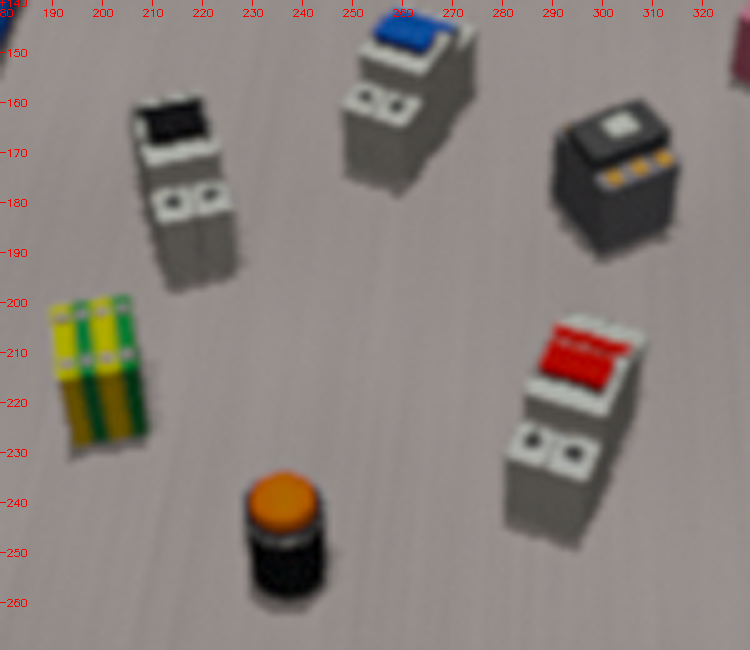

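```bash
cat >> h.py <<'E'
P={n:camera_params(n) for n in ('top','side')}
def proj(n,X):
    X=np.atleast_2d(X); p=P[n]; c=X@p['world_to_cam'][:3,:3].T+p['world_to_cam'][:3,3]
    u=np.c_[c[:,0]/-c[:,2],c[:,1]/c[:,2]]
    return u*[p['camera_matrix'][0,0],p['camera_matrix'][1,1]]+p['camera_matrix'][:2,2]
from scipy.optimize import least_squares
def fit(obs,x0,free_z=True,show=True):
    # obs: list (cam,(mx,my,mz) mm,(u,v))
    def T(q,m):
        c,s=np.cos(q[2]),np.sin(q[2]); m=np.array(m)/1000
        return np.array([q[0]+c*m[0]-s*m[1],q[1]+s*m[0]+c*m[1],m[2]+(q[3] if len(q)>3 else 0)])
    f=lambda q: np.concatenate([proj(n,T(q,m))[0]-uv for n,m,uv in obs])
    r=least_squares(f,list(x0)+([0] if free_z else []),loss='soft_l1')
    if show: print(np.round(r.x[:2]*1000,1),'yaw',round(r.x[2],3),'z',np.round(r.x[3:]*1000,1),'rms',round(np.sqrt((f(r.x)**2).mean()),2)); print(np.round(f(r.x).reshape(-1,2),1).tolist())
    return r.x
E
cat > m1.py <<'E'
from h import *
tc=lambda X,Y:(185+(X-2)/5,120+(Y-2)/5)
sc=lambda X,Y:(180+(X-2)/5,140+(Y-2)/5)
def brk(t,s,x0):
    # t: crop corners base top: +y-x.. order given as model corners ; s likewise
    o=[('top',m,tc(*p)) for m,p in t]+[('side',m,sc(*p)) for m,p in s]
    return fit(o,x0)
print('blue') # model +y end = world +y (left in top). model +x ~ world +x (up)
brk([((18,44,44),(560,288)),((-18,44,44),(530,352)),((18,-44,44),(720,355)),((-18,-44,44),(692,415))],
    [((18,44,44),(347,119)),((-18,44,44),(408,125)),((18,44,0),(347,176)),((-18,44,0),(398,196)),((18,23,62),(360,60)),((-18,23,62),(426,72))],(.5,-.13,-.3))
print('red')
brk([((18,44,44),(118,463)),((-18,44,44),(93,530)),((18,-44,44),(288,520)),((-18,-44,44),(266,592))],
    [((18,44,44),(508,455)),((-18,44,44),(588,476)),((18,44,0),(505,527)),((-18,44,0),(577,547)),((18,23,62),(527,380)),((-18,23,62),(606,413))],(.42,.1,-.3))
print('black')
brk([((18,44,44),(385,130)),((-18,44,44),(405,197)),((18,-44,44),(543,75)),((-18,-44,44),(568,142))],
    [((18,44,44),(150,207)),((-18,44,44),(231,205)),((18,44,0),(165,290)),((-18,44,0),(238,272)),((18,23,62),(140,158)),((-18,23,62),(220,155))],(.62,-.05,.3))
print('terminals (model x along slices?)')
for hx,hy in ((18,22),(22,18)):
  brk([((hx,hy,48),(173,72)),((-hx,hy,48),(192,137)),((hx,-hy,48),(262,50)),((-hx,-hy,48),(276,118))],
    [((hx,hy,48),(58,380)),((-hx,hy,48),(137,365)),((hx,-hy,48),(50,305)),((-hx,-hy,48),(130,296)),((hx,hy,0),(75,448)),((-hx,hy,0),(147,433))],(.63,.09,.3))
print('contactor')
for hx,hy in ((22,25),(25,22)):
  brk([((hx,hy,46),(436,555)),((-hx,hy,46),(492,632)),((hx,-hy,46),(530,503)),((-hx,-hy,46),(580,575))],
    [((hx,hy,0),(557,218)),((-hx,hy,0),(605,258)),((-hx,-hy,0),(675,232)),((-hx,-hy,46),(678,155)),((-hx,hy,46),(594,180))],(.4,-.08,.5))
E
python3 m1.py
```

```text
blue
[ 541.5 -136.3] yaw -0.366 z [-7.3] rms 0.86
[[-1.0, 0.1], [-0.2, 0.7], [0.3, -0.2], [0.8, 1.3], [-1.1, -1.6], [-0.4, 1.2], [-0.5, -0.3], [1.8, -0.3], [-0.2, -0.2], [-0.4, 1.2]]
red
[453.5  75.7] yaw -0.304 z [-4.5] rms 0.85
[[-0.2, 0.3], [0.0, 1.0], [0.1, 0.2], [-0.2, -0.0], [-0.5, -0.3], [-0.1, 0.6], [-0.6, -2.3], [0.8, -1.3], [-0.7, 2.0], [0.0, 0.3]]
black
[650.8 -61.6] yaw 0.326 z [-3.4] rms 0.88
[[-1.0, -0.5], [-0.5, -0.4], [0.9, -0.1], [0.5, -0.1], [1.1, 2.7], [-0.2, 0.3], [0.0, -1.2], [-0.1, -0.3], [0.8, 1.0], [-0.2, -1.0]]
terminals (model x along slices?)
[668.1  62.9] yaw 0.268 z [-3.6] rms 0.38
[[0.3, 0.0], [-0.0, 0.7], [-0.4, 0.1], [0.3, 0.1], [-0.6, -0.2], [0.2, 0.3], [-0.2, 0.1], [-0.2, -0.5], [-0.8, -0.1], [0.7, 0.4]]
[668.8  63.1] yaw 0.266 z [-6.2] rms 1.76
[[1.4, -1.9], [1.9, 1.8], [-2.4, -1.0], [-0.9, 2.0], [-2.7, -0.5], [1.7, -0.5], [-2.0, 2.5], [1.6, 1.4], [-2.8, -0.5], [2.0, -0.4]]
contactor
[438.4 -81.5] yaw 0.489 z [-26.5] rms 7.24
[[1.9, -1.4], [-1.0, -0.9], [0.9, -0.3], [-0.7, 1.1], [6.1, 13.4], [11.9, 0.2], [-11.5, -7.0], [-10.7, -4.6], [15.9, 2.9]]
[438.4 -81.9] yaw 0.399 z [-28.] rms 6.75
[[3.1, -4.2], [-0.4, -0.8], [0.6, -0.5], [-1.6, 3.9], [3.4, 12.8], [11.9, 0.2], [-8.9, -6.0], [-8.0, -3.5], [15.9, 2.8]]
```

```bash
python3 - <<'E'
from h import *
t=np.load('top0.npy'); s=np.load('side0.npy')
crop(t,88,172,162,246,8,'ty.png')
crop(s,228,294,322,384,7,'sy.png')
crop(t,356,186,426,256,8,'tr.png')
crop(s,258,96,322,140,12,'sr.png')
E
```

```text
(no output)
```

View pics/ty.png

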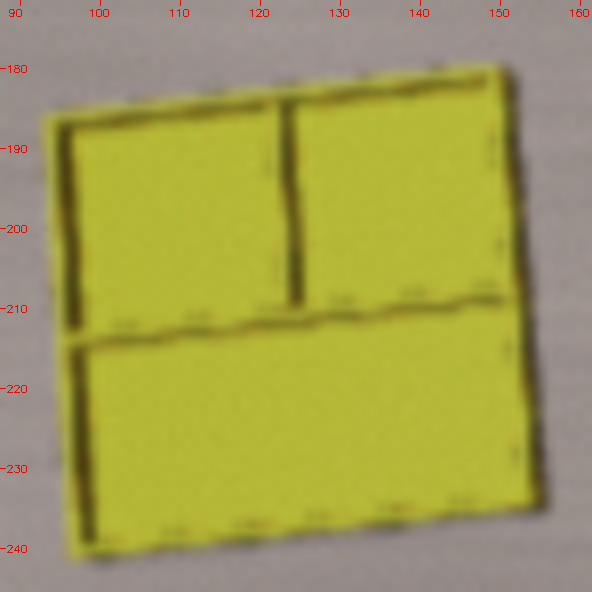

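View pics/sy.png

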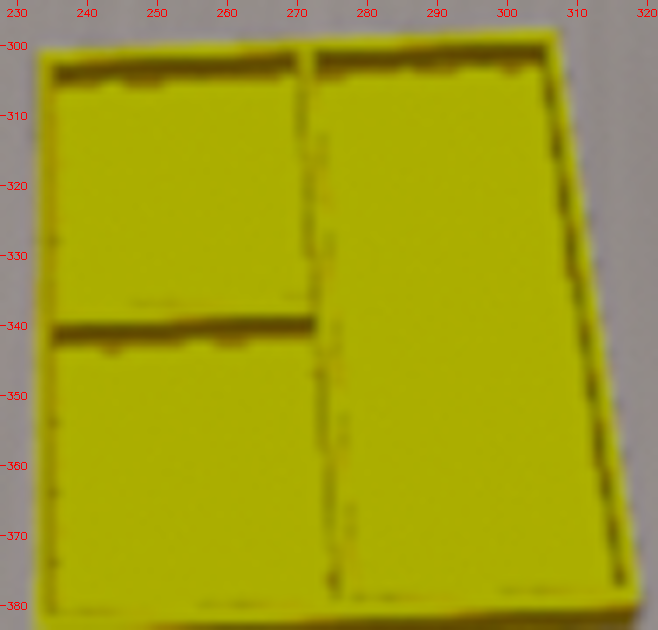

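View pics/tr.png

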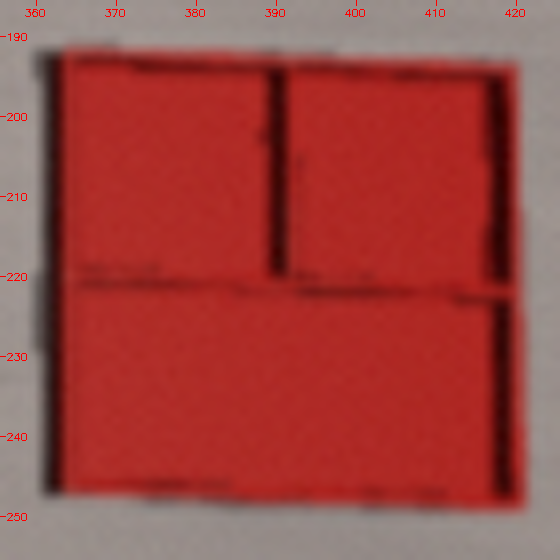

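View pics/sr.png

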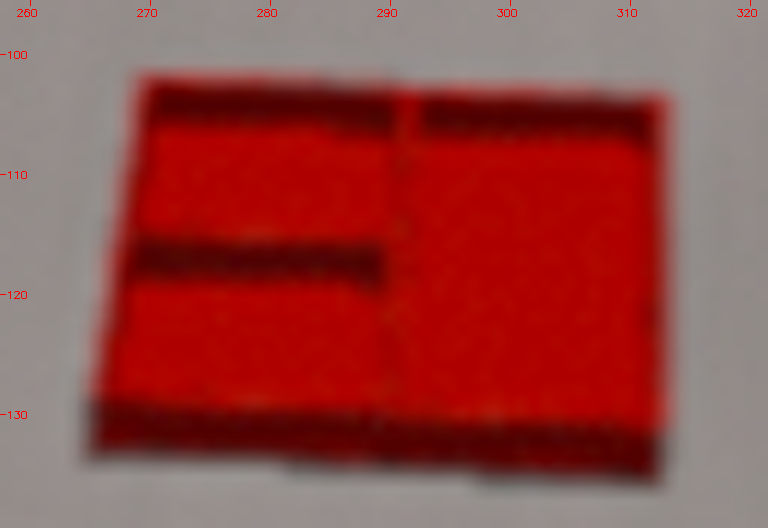

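```bash
cat > m2.py <<'E'
from h import *
from m1 import tc,sc,brk
print('---- contactor')
hx,hy=22,25
brk([((hx,hy,46),(436,555)),((-hx,hy,46),(492,632)),((hx,-hy,46),(530,503)),((-hx,-hy,46),(580,575))],
    [((hx,-hy,0),(557,218)),((hx,hy,0),(605,258)),((-hx,hy,0),(675,232)),((-hx,hy,46),(678,155)),((hx,hy,46),(594,180)),((hx,-hy,46),(558,133))],(.4,-.08,.5))
print('pilot')  # lens centre ~ z 52 ; axis points only
brk([((0,0,57),(50,280))],[((0,0,55),(284,490)),((0,0,0),(288,585))],(.55,.14,0))
print('ytray')
R=[(70,72,18),(70,-72,18),(-70,72,18),(-70,-72,18)]
g=lambda c0,r0,k:(lambda X,Y:(c0+(X-k/2+.5)/k,r0+(Y-k/2+.5)/k))
a=g(88,172,8); b=g(228,294,7)
fit([('top',m,a(*p)) for m,p in zip(R,[(45,115),(505,66),(70,558),(537,508)])]+[('side',m,b(*p)) for m,p in zip(R,[(35,627),(38,50),(640,600),(555,33)])],(.45,.3,0))
print('rtray')
a=g(356,186,8); b=g(258,96,12)
fit([('top',m,a(*p)) for m,p in zip(R,[(64,52),(518,62),(64,493),(525,508)])]+[('side',m,b(*p)) for m,p in zip(R,[(92,398),(145,77),(660,428),(672,98)])],(.45,-.3,0))
E
python3 m2.py | sed -n '/----/,$p'
```

```text
---- contactor
[436.4 -79.2] yaw 0.577 z [-4.4] rms 1.45
[[1.2, 0.2], [-0.1, 0.4], [-0.3, -0.4], [-0.4, 0.6], [-2.0, -4.1], [-0.9, 0.2], [-0.1, -0.8], [1.2, 1.2], [2.6, 2.4], [-1.3, -0.5]]
pilot
[573.2 146.8] yaw 0.0 z [-8.2] rms 1.09
[[-0.1, -0.0], [-0.3, 1.5], [0.4, -2.1]]
ytray
[489.  326.7] yaw 0.12 z [-5.6] rms 0.36
[[0.5, -0.1], [-0.1, -0.0], [0.4, 0.0], [-0.0, -0.0], [-0.3, 0.5], [-0.1, -0.2], [0.2, 0.5], [0.4, -0.9]]
rtray
[ 472.1 -346.8] yaw -0.025 z [-7.2] rms 0.42
[[-0.0, -0.4], [0.0, 0.4], [-0.1, 0.2], [0.2, 0.5], [-0.7, 0.3], [-0.9, -0.2], [0.7, 0.2], [-0.3, -0.1]]
```

Emit:
{"api": "apply_moves", "payload": {"increments": [{"linear": [392,-639,-26],"turn": [0,0,-15.7],"grip": 1},{"linear": [392,-639,-26],"turn": [0,0,-15.7],"grip": 1},{"linear": [392,-639,-26],"turn": [0,0,-15.7],"grip": 1},{"linear": [392,-639,-26],"turn": [0,0,-15.7],"grip": 1},{"linear": [392,-639,-26],"turn": [0,0,-15.7],"grip": 1},{"linear": [392,-639,-26],"turn": [0,0,-15.7],"grip": 1},{"linear": [392,-639,-26],"turn": [0,0,-15.7],"grip": 1},{"linear": [392,-639,-26],"turn": [0,0,-15.7],"grip": 1},{"linear": [392,-639,-26],"turn": [0,0,-15.7],"grip": 1},{"linear": [392,-639,-26],"turn": [0,0,-15.7],"grip": 1}]}}

```text
time: 1.15
tool_pos: [0.4124, 0.0751, 0.2094]
tool_rot: [-3.141, -0.0, -0.226]
contact_force: [1.0, 0.3, -0.9]
opening: 0.0921
```

Emit:
{"api": "apply_moves", "payload": {"increments": [{"linear": [0,0,0],"turn": [0,0,0],"grip": 1},{"linear": [0,0,0],"turn": [0,0,0],"grip": 1},{"linear": [0,0,0],"turn": [0,0,0],"grip": 1}]}}

```text
time: 1.45
tool_pos: [0.4111, 0.0777, 0.2092]
tool_rot: [-3.141, 0.001, -0.218]
contact_force: [-0.2, 0.7, 0.7]
opening: 0.0918
```

```bash
cat >> h.py <<'E'
from scipy.spatial.transform import Rotation as Rn
W=camera_params('wrist')
def shot(name):
    s=observe(); im=read_camera('wrist'); np.savez('pics/'+name+'.npz',im=im,p=s['tool_pos'],r=s['tool_rot'])
    save(name+'.png',im); print(s['time'],np.round(s['tool_pos']*1000,1),np.round(s['tool_rot'],3),s['opening']); return im
def wcam(name):
    d=np.load('pics/'+name+'.npz'); T=np.eye(4); T[:3,:3]=Rn.from_euler('xyz',d['r']).as_matrix(); T[:3,3]=d['p']
    return T@W['hand_eye']
def wproj(name,X):
    C=np.linalg.inv(wcam(name)); c=np.atleast_2d(X)@C[:3,:3].T+C[:3,3]
    v=np.c_[c[:,0],-c[:,1],-c[:,2]]; rr=np.hypot(v[:,0],v[:,1]); th=np.arctan2(rr,v[:,2])
    K=W['camera_matrix']; return v[:,:2]/np.maximum(rr,1e-9)[:,None]*th[:,None]*K[0,0]+K[:2,2]
_p=proj
def proj(n,X): return _p(n,X) if n in P else wproj(n,X)
E
python3 - <<'E'
from h import *
shot('w1')
E
```

```text
1.45 [411.1  77.7 209.2] [-3.141e+00  1.000e-03 -2.180e-01] 0.09175606134931825
```

View pics/w1.png

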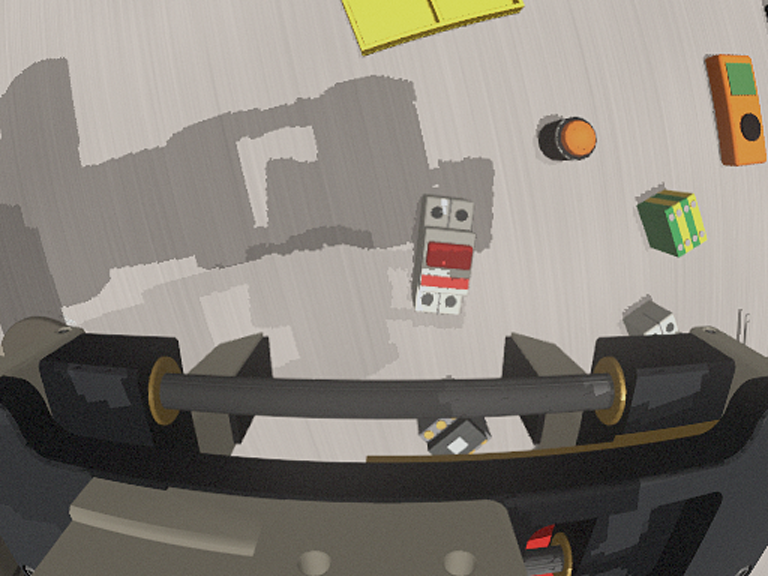

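```bash
python3 - <<'E'
from h import *
im=np.load('pics/w1.npz')['im']
crop(im,265,120,330,220,7,'w1red.png')
crop(im,350,60,480,180,6,'w1b.png')
print(proj('w1',[[.4535,.0757,.062],[.668,.063,.048],[.573,.147,.057]]))
E
```

```text
[[296.83287453 175.8680096 ]
 [457.69760821 150.06483409]
 [387.99612665  91.03911122]]
```

View pics/w1red.png

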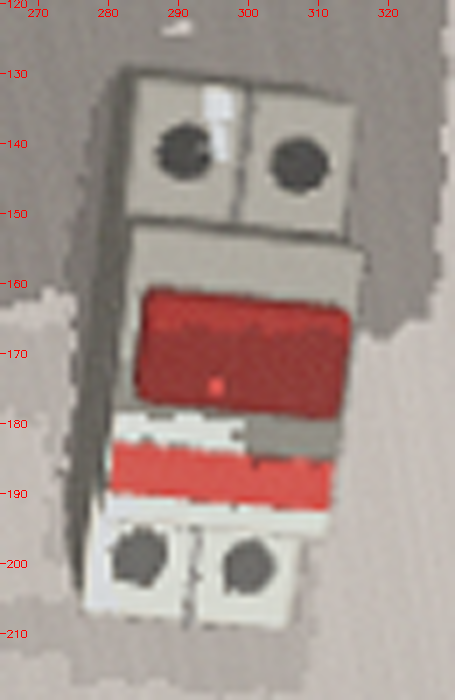

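View pics/w1b.png

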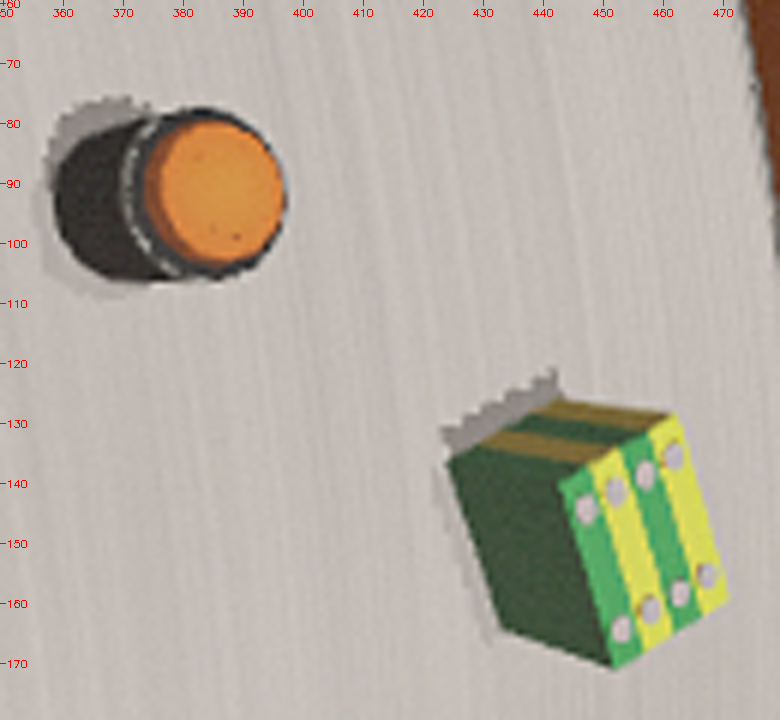

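```bash
cat > m3.py <<'E'
from h import *
g=lambda c0,r0,k:(lambda X,Y:(c0+(X-k/2+.5)/k,r0+(Y-k/2+.5)/k))
if __name__=='__main__':
    a=g(265,120,7)
    red=[('w1',m,a(*p)) for m,p in [((-18,44,44),(135,75)),((18,44,44),(355,105)),((-18,-44,44),(88,612)),((18,-44,44),(290,628)),((-18,23,62),(133,225)),((18,23,62),(365,252)),((18,-23,62),(322,538)),((-18,-23,62),(105,515))]]
    fit(red,(.4535,.0757,-.3)); fit(red,(.4535,.0757,-.3),False)
    a=g(350,60,6)
    te=[('w1',m,a(*p)) for m,p in [((-18,22,48),(560,483)),((18,22,48),(678,413)),((18,-22,48),(730,600)),((-18,-22,48),(613,668)),((-18,22,0),(445,462)),((-18,-22,0),(502,628)),((18,22,0),(555,400))]]
    fit(te,(.668,.063,.3)); fit(te,(.668,.063,.3),False)
    pi=[('w1',(0,0,46),a(211,193)),('w1',(0,0,0),a(131,203))]
    fit(pi,(.57,.147,0)); fit(pi,(.57,.147,0),False)
E
python3 m3.py
```

```text
[455.5  75.2] yaw -0.305 z [-8.2] rms 0.46
[[0.1, 0.9], [0.4, 0.0], [-1.0, -0.3], [0.3, -0.2], [-0.1, 0.1], [-0.1, -0.5], [0.7, -0.2], [-0.5, 0.3]]
[454.8  77. ] yaw -0.306 z [] rms 0.77
[[-0.2, -0.1], [0.9, -0.9], [-1.5, 0.5], [0.5, 0.7], [-0.4, -0.5], [0.4, -0.9], [1.0, 0.4], [-1.0, 0.9]]
[669.8  62.5] yaw 0.271 z [-2.6] rms 0.21
[[-0.2, -0.1], [-0.2, 0.3], [-0.2, -0.2], [0.3, 0.2], [0.0, -0.2], [-0.1, 0.2], [0.3, -0.1]]
[667.9  63.2] yaw 0.271 z [] rms 0.24
[[-0.2, -0.2], [-0.0, 0.1], [-0.0, -0.1], [0.4, 0.4], [-0.2, -0.3], [-0.2, 0.3], [0.3, -0.3]]
[587.4 146.9] yaw -0.0 z [-29.7] rms 0.1
[[-0.0, -0.1], [0.0, 0.1]]
[574.6 146.9] yaw 0.0 z [] rms 0.42
[[0.5, -0.2], [-0.6, 0.2]]
```

Emit:
{"api": "apply_moves", "payload": {"increments": [{"linear": [131,-215,-29],"turn": [0,0,-1.4],"grip": 1},{"linear": [131,-215,-29],"turn": [0,0,-1.4],"grip": 1},{"linear": [131,-215,-29],"turn": [0,0,-1.4],"grip": 1},{"linear": [131,-215,-29],"turn": [0,0,-1.4],"grip": 1},{"linear": [131,-215,-29],"turn": [0,0,-1.4],"grip": 1},{"linear": [131,-215,-29],"turn": [0,0,-1.4],"grip": 1},{"linear": [131,-215,-29],"turn": [0,0,-1.4],"grip": 1},{"linear": [131,-215,-29],"turn": [0,0,-1.4],"grip": 1}]}}

```text
time: 2.3
tool_pos: [0.5423, -0.1359, 0.1805]
tool_rot: [-3.141, 0.001, -0.364]
contact_force: [-0.2, 0.3, 0.7]
opening: 0.0921
```

```bash
python3 - <<'E'
from h import *
im=shot('w2')
crop(im,180,90,340,210,5,'w2c.png')
print(proj('w2',[[.5415,-.1363,.062],[.436,-.079,.05]]))
E
```

```text
2.3 [ 542.3 -135.9  180.5] [-3.141e+00  1.000e-03 -3.640e-01] 0.092058125403374
[[256.44733027 190.02979545]
 [142.17427585 172.43391295]]
```

View pics/w2.png

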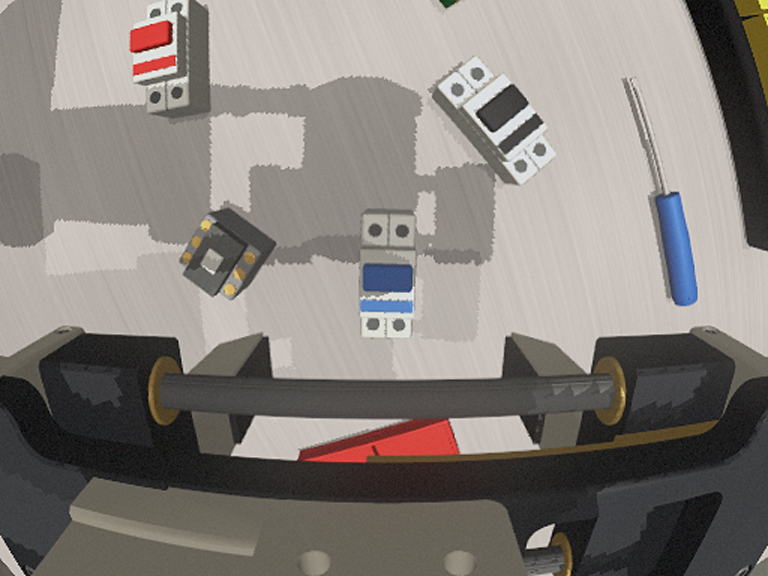

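View pics/w2c.png

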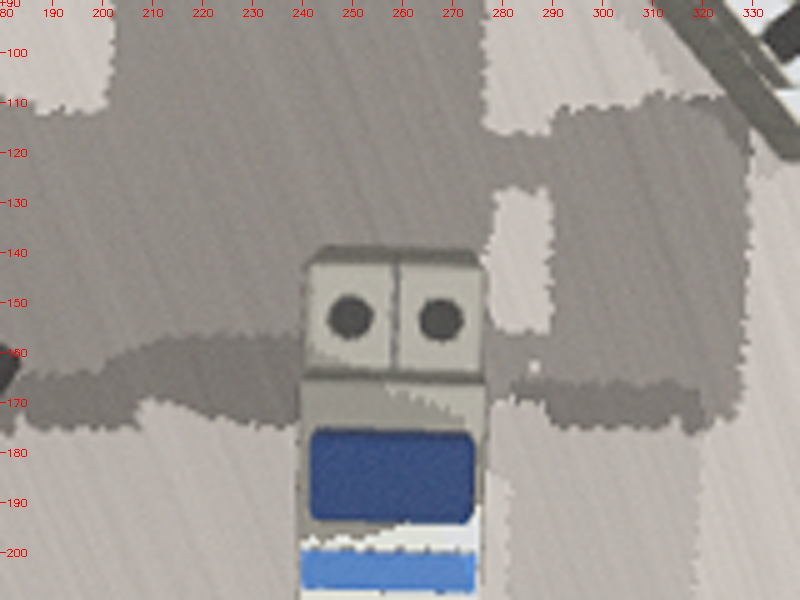

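```bash
python3 - <<'E'
from m3 import *
a=g(180,90,5); b=g(0,0,1.5)
o=[('w2',m,a(*p)) for m,p in [((-18,44,44),(305,263)),((18,44,44),(480,263)),((-18,23,62),(301,383)),((18,23,62),(485,383))]]+[('w2',m,b(*p)) for m,p in [((-18,-44,44),(362,338)),((18,-44,44),(411,337)),((-18,-23,62),(361,315)),((18,-23,62),(414,313))]]
fit(o,(.54,-.136,-.36)); fit(o,(.54,-.136,-.36),False)
im=np.load('pics/w2.npz')['im']; crop(im,110,130,190,205,9,'w2k.png'); crop(im,75,0,145,85,7,'w2r.png')
E
```

```text
[ 542.6 -137.6] yaw -0.368 z [-8.5] rms 0.79
[[-0.1, 0.2], [0.2, 0.4], [-0.2, -0.5], [0.0, -0.4], [0.2, -1.5], [0.5, -0.7], [-0.4, 0.8], [-0.1, 2.3]]
[ 543.2 -136. ] yaw -0.367 z [] rms 1.16
[[-0.6, -0.6], [0.7, -0.5], [-0.8, -0.7], [0.5, -0.6], [-0.3, -0.1], [1.0, 0.7], [-0.9, 2.0], [0.4, 3.4]]
```

View pics/w2k.png

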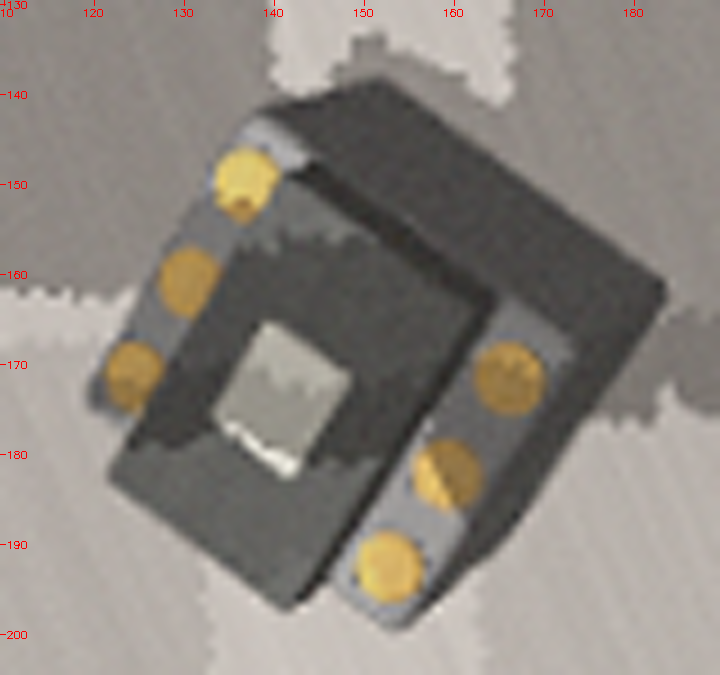

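```bash
python3 - <<'E'
from m3 import *
a=g(110,130,9)
o=[('w2',m,a(*p)) for m,p in [((22,25,46),(262,113)),((22,-25,46),(575,350)),((-22,-25,46),(400,630)),((-22,25,46),(88,400)),((22,25,0),(380,78)),((22,-25,0),(667,290)),((22,14,58),(312,168)),((22,-14,58),(495,300)),((-22,-14,58),(292,610)),((-22,14,58),(108,475))]]
fit(o,(.436,-.08,.55)); fit(o,(.436,-.08,.55),False)
E
```

```text
[433.1 -79.8] yaw 0.559 z [-12.4] rms 0.86
[[-0.4, -0.4], [0.7, -0.1], [-0.2, 0.2], [0.1, -0.1], [0.7, -0.2], [0.7, -0.3], [-2.4, 0.6], [-1.9, 1.4], [0.2, -0.4], [0.8, -0.4]]
[438.7 -79.5] yaw 0.556 z [] rms 1.17
[[-0.5, -1.6], [2.1, -0.0], [0.2, 1.5], [-0.8, -0.0], [1.1, -1.3], [2.3, -0.5], [-2.4, -0.3], [-1.0, 1.3], [0.1, 0.8], [-0.1, 0.1]]
```

View pics/w2r.png

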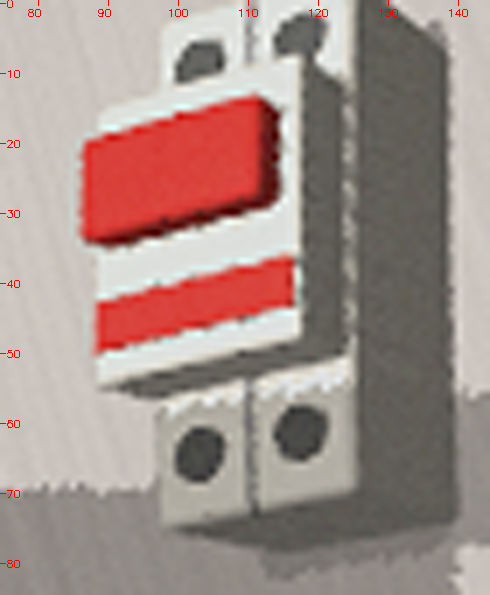

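```bash
python3 - <<'E'
from m3 import *
a=g(265,120,7)
red=[('w1',m,a(*p)) for m,p in [((-18,44,44),(135,75)),((18,44,44),(355,105)),((-18,-44,44),(88,612)),((18,-44,44),(290,628)),((-18,23,62),(133,225)),((18,23,62),(365,252)),((18,-23,62),(322,538)),((-18,-23,62),(105,515))]]
a=g(75,0,7)
r2=[('w2',m,a(*p)) for m,p in [((-18,-44,44),(163,525)),((18,-44,44),(355,488)),((18,-44,0),(455,522)),((-18,23,62),(98,115)),((18,23,62),(303,58)),((18,-23,62),(298,338)),((-18,-23,62),(100,385))]]
fit(red+r2,(.45,.07,-.3)); fit(r2,(.45,.07,-.3)); 
E
```

```text
[454.7  76.9] yaw -0.31 z [-1.8] rms 0.75
[[-0.2, -0.1], [0.7, -0.8], [-1.8, 0.2], [0.0, 0.5], [-0.5, -0.6], [0.1, -0.9], [0.6, 0.2], [-1.2, 0.6], [-0.6, 1.2], [0.7, 0.5], [1.7, 0.3], [0.0, -1.0], [0.2, -1.0], [0.8, 0.0], [-0.6, 0.4]]
[450.8  81.1] yaw -0.313 z [-10.9] rms 0.32
[[-0.6, 0.3], [-0.2, -0.1], [0.5, -0.5], [0.5, -0.1], [-0.3, 0.2], [0.3, 0.0], [-0.2, 0.1]]
```

Emit:
{"api": "apply_moves", "payload": {"increments": [{"linear": [0.5,-0.6,-50],"turn": [0,0,0],"grip": 0.75},{"linear": [0.5,-0.6,-100],"turn": [0,0,0],"grip": 0.75},{"linear": [0.5,-0.6,-140],"turn": [0,0,0],"grip": 0.75},{"linear": [0.5,-0.6,-158],"turn": [0,0,0],"grip": 0.75},{"linear": [0.5,-0.6,-158],"turn": [0,0,0],"grip": 0.75}]}}

```text
time: 2.85
tool_pos: [0.5413, -0.1362, 0.0204]
tool_rot: [-3.141, 0.005, -0.364]
contact_force: [-0.4, 0.2, 1.2]
opening: 0.0695
```

Emit:
{"api": "apply_moves", "payload": {"increments": [{"linear": [0,0,0],"turn": [0,0,0],"grip": 0.2},{"linear": [0,0,0],"turn": [0,0,0],"grip": 0.2},{"linear": [0,0,0],"turn": [0,0,0],"grip": 0.2},{"linear": [0,0,0],"turn": [0,0,0],"grip": 0.2},{"linear": [0,0,0],"turn": [0,0,0],"grip": 0.2},{"linear": [0,0,0],"turn": [0,0,0],"grip": 0.2},{"linear": [0,0,0],"turn": [0,0,0],"grip": 0.2}], "grip_force": 25}}

```text
time: 3.55
tool_pos: [0.5435, -0.1386, 0.0232]
tool_rot: [-3.142, -0.001, -0.367]
contact_force: [-1.4, 1.5, 7.5]
opening: 0.036
```

Emit:
{"api": "apply_moves", "payload": {"increments": [{"linear": [0,0,40],"grip": 0.2},{"linear": [0,0,85],"grip": 0.2},{"linear": [-5,25,107],"turn": [0,0,0.3],"grip": 0.2},{"linear": [-14,70,107],"turn": [0,0,0.8],"grip": 0.2},{"linear": [-23,118,107],"turn": [0,0,1.3],"grip": 0.2},{"linear": [-32,166,107],"turn": [0,0,1.8],"grip": 0.2},{"linear": [-41,214,107],"turn": [0,0,2.3],"grip": 0.2},{"linear": [-50,262,107],"turn": [0,0,2.8],"grip": 0.2},{"linear": [-59,310,107],"turn": [0,0,3.3],"grip": 0.2},{"linear": [-68,358,107],"turn": [0,0,3.8],"grip": 0.2}]}}

```text
schema error: expected keys grip, linear, turn
```

Emit:
{"api": "apply_moves", "payload": {"increments": [{"linear": [-9,45,0],"turn": [0,0,0.5],"grip": 0.2},{"linear": [-18,85,0],"turn": [0,0,0.85],"grip": 0.2},{"linear": [-22,103,0],"turn": [0,0,0.85],"grip": 0.2},{"linear": [-22,103,0],"turn": [0,0,0.85],"grip": 0.2},{"linear": [-22,103,0],"turn": [0,0,0.85],"grip": 0.2}]}}

```text
time: 4.05
tool_pos: [0.5216, -0.0345, 0.0232]
tool_rot: [-3.141, -0.001, -0.277]
contact_force: [-1.2, 4.0, 6.1]
opening: 0.0356
```

```bash
python3 - <<'E'
from h import *
im=shot('w3')
E
```

```text
4.05 [521.6 -34.5  23.2] [-3.141e+00 -1.000e-03 -2.770e-01] 0.03557327259520378
```

View pics/w3.png

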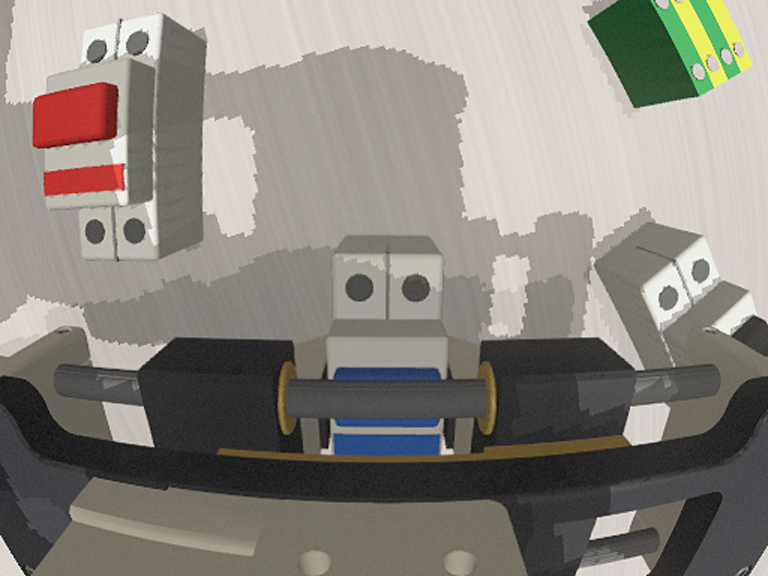

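The first call was refused because some rows had no "turn", but the second still ran. It slid the gripped breaker about 100 mm along the table. The picture shows it upright and still in the grip, with nothing hit. From here I'll send one move at a time.

Emit:
{"api": "apply_moves", "payload": {"increments": [{"linear": [0,0,40],"turn": [0,0,0],"grip": 0.2},{"linear": [0,0,85],"turn": [0,0,0],"grip": 0.2},{"linear": [-5,25,107],"turn": [0,0,0.3],"grip": 0.2},{"linear": [-14,70,107],"turn": [0,0,0.8],"grip": 0.2},{"linear": [-23,118,107],"turn": [0,0,1.3],"grip": 0.2},{"linear": [-32,166,107],"turn": [0,0,1.8],"grip": 0.2},{"linear": [-41,214,107],"turn": [0,0,2.3],"grip": 0.2},{"linear": [-50,262,107],"turn": [0,0,2.8],"grip": 0.2},{"linear": [-59,310,107],"turn": [0,0,3.3],"grip": 0.2},{"linear": [-69,356,107],"turn": [0,0,3.8],"grip": 0.2}]}}

```text
time: 5.1
tool_pos: [0.4518, 0.3221, 0.1292]
tool_rot: [3.141, 0.0, 0.122]
contact_force: [1.3, 0.0, -1.5]
opening: 0.0356
```

```bash
python3 - <<'E'
from h import *
im=shot('w4'); t=read_camera('top'); np.save('top4.npy',t); crop(t,80,160,200,250,6,'t4.png'); print(observe()['contact_force'])
E
```

```text
5.1 [451.8 322.1 129.2] [3.141 0.    0.122] 0.03559287890824107
[-0.36843772  0.06303339 -1.19430311]
```

View pics/w4.png

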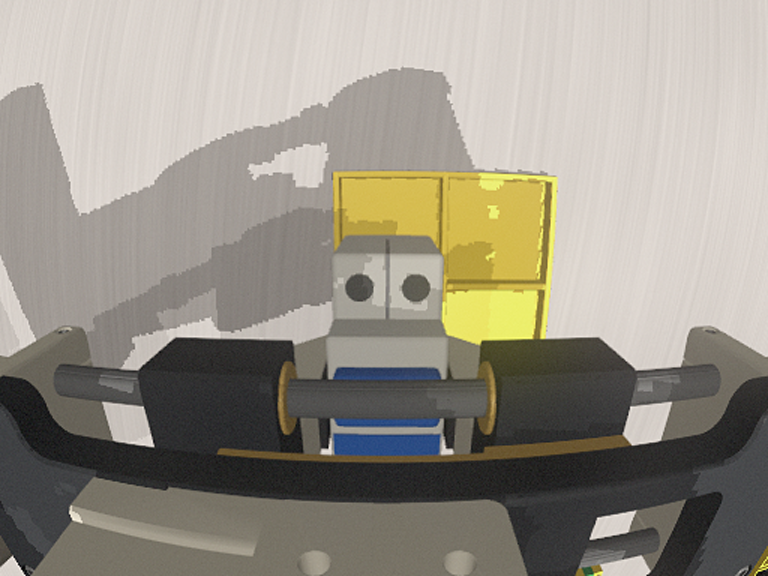

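```bash
python3 - <<'E'
from m3 import *
b=g(0,0,1.5)
o=[('w4',m,b(*p)) for m,p in [((-70,72,18),(333,172)),((70,72,18),(556,178)),((-2,70,18),(444,176)),((68,0,18),(546,287)),((-2,0,18),(446,286))]]
fit(o,(.489,.3267,.12),False)
E
```

```text
[489.3 325.9] yaw 0.124 z [] rms 1.09
[[-1.1, -0.0], [0.9, -0.8], [0.5, -0.6], [1.1, 0.6], [-2.4, 1.3]]
```

Emit:
{"api": "apply_moves", "payload": {"increments": [{"linear": [1,0,-40],"turn": [0,0,0],"grip": 0.2},{"linear": [1,0,-75],"turn": [0,0,0],"grip": 0.2},{"linear": [1,0,-92],"turn": [0,0,0],"grip": 0.2},{"linear": [1,0,-98],"turn": [0,0,0],"grip": 0.2},{"linear": [1,0,-101],"turn": [0,0,0],"grip": 0.2},{"linear": [1,0,-101],"turn": [0,0,0],"grip": 0.2},{"linear": [1,0,-101],"turn": [0,0,0],"grip": 0.2}]}}

```text
time: 5.9
tool_pos: [0.4541, 0.3206, 0.0295]
tool_rot: [-3.141, -0.002, 0.12]
contact_force: [0.3, 0.3, -2.2]
opening: 0.0358
```

Emit:
{"api": "apply_moves", "payload": {"increments": [{"linear": [0,0,-1.5],"turn": [0,0,0],"grip": 0.2},{"linear": [0,0,-2],"turn": [0,0,0],"grip": 0.2},{"linear": [0,0,-2],"turn": [0,0,0],"grip": 0.2}]}}

```text
time: 6.2
tool_pos: [0.4537, 0.3206, 0.0272]
tool_rot: [-3.141, -0.001, 0.12]
contact_force: [0.3, -1.0, 4.0]
opening: 0.0356
```

Contact (about +6 N relative to hanging). Release and rise.

Emit:
{"api": "apply_moves", "payload": {"increments": [{"linear": [0,0,0],"turn": [0,0,0],"grip": 0.55},{"linear": [0,0,0],"turn": [0,0,0],"grip": 0.55},{"linear": [0,0,0],"turn": [0,0,0],"grip": 0.55},{"linear": [0,0,30],"turn": [0,0,0],"grip": 0.55},{"linear": [0,0,75],"turn": [0,0,0],"grip": 0.55},{"linear": [0,0,120],"turn": [0,0,0],"grip": 0.7},{"linear": [0,0,140],"turn": [0,0,0],"grip": 0.8}]}}

```text
time: 6.9
tool_pos: [0.4547, 0.3213, 0.1707]
tool_rot: [-3.139, -0.006, 0.12]
contact_force: [0.4, 0.1, -0.5]
opening: 0.0623
```

Emit:
{"api": "apply_moves", "payload": {"increments": [{"linear": [-18,-401,-10],"turn": [0,0,4.2],"grip": 0.85},{"linear": [-18,-401,-10],"turn": [0,0,4.2],"grip": 0.85},{"linear": [-18,-401,-10],"turn": [0,0,4.2],"grip": 0.85},{"linear": [-18,-401,-10],"turn": [0,0,4.2],"grip": 0.85},{"linear": [-18,-401,-10],"turn": [0,0,4.2],"grip": 0.85},{"linear": [-18,-401,-10],"turn": [0,0,4.2],"grip": 0.85},{"linear": [-18,-401,-10],"turn": [0,0,4.2],"grip": 0.85},{"linear": [-18,-401,-10],"turn": [0,0,4.2],"grip": 0.85},{"linear": [-18,-401,-10],"turn": [0,0,4.2],"grip": 0.85},{"linear": [-18,-401,-10],"turn": [0,0,4.2],"grip": 0.85}]}}

```text
time: 7.9
tool_pos: [0.4352, -0.0827, 0.1563]
tool_rot: [3.141, -0.0, 0.556]
contact_force: [-0.8, 0.3, 0.9]
opening: 0.0778
```

```bash
python3 - <<'E'
from h import *
im=shot('w5'); crop(im,190,110,330,230,5,'w5c.png')
E
```

```text
7.9 [435.2 -82.7 156.3] [ 3.141 -0.     0.556] 0.07784957644163182
```

View pics/w5.png

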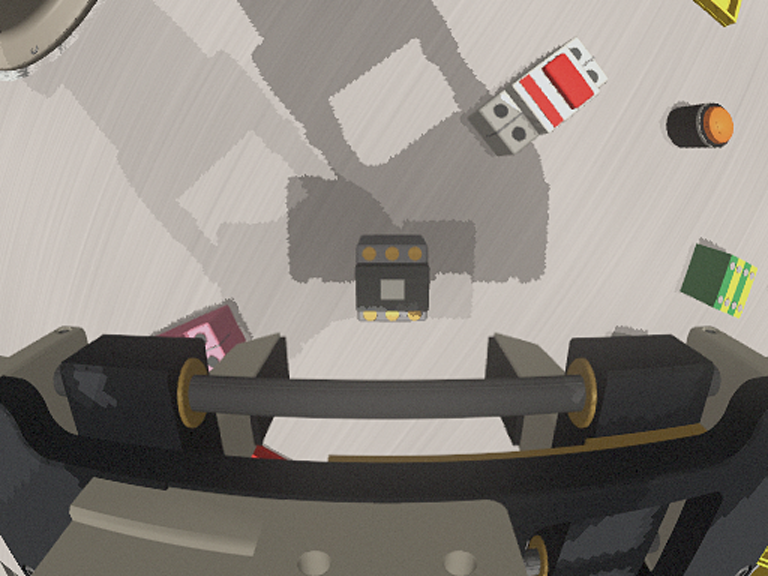

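View pics/w5c.png

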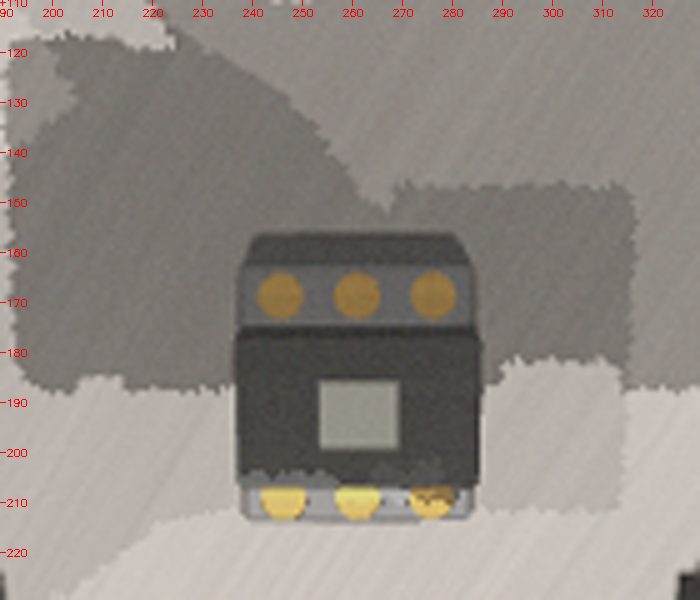

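```bash
python3 - <<'E'
from m3 import *
a=g(190,110,5)
o=[('w5',m,a(*p)) for m,p in [((-22,25,46),(240,263)),((22,25,46),(472,263)),((-22,14,58),(236,337)),((22,14,58),(480,337)),((-22,-14,58),(239,485)),((22,-14,58),(476,485)),((-22,-25,46),(243,517)),((22,-25,46),(472,519))]]
fit(o,(.436,-.08,.55)); fit(o,(.436,-.08,.55),False)
E
```

```text
[438.  -79.9] yaw 0.558 z [-5.4] rms 0.29
[[-0.2, 0.4], [0.6, 0.3], [-0.1, -0.2], [-0.0, -0.3], [-0.1, -0.2], [0.1, -0.3], [0.2, 0.4], [-0.5, -0.1]]
[437.2 -78.8] yaw 0.558 z [] rms 0.54
[[-0.6, -0.1], [1.1, -0.2], [-0.6, -0.5], [0.5, -0.5], [-0.5, 0.2], [0.6, 0.1], [-0.2, 0.9], [-0.0, 0.4]]
```

```bash
python3 - <<'E'
from m3 import *
b=g(0,0,1.5)
def inv(u,v,z):
    from scipy.optimize import fsolve
    return fsolve(lambda q:proj('top',[q[0],q[1],z])[0]-[u,v],[.4,-.1])
import math
for uv in [(488,392),(500,390),(543,425),(530,440),(485,408)]:
    p=inv(uv[0]/1.5,uv[1]/1.5,.044)-[.4375,-.0793]; c,s=math.cos(.557),math.sin(.557)
    print(np.round(p*1000), 'jaw',round(1000*(c*p[0]+s*p[1])),'perp',round(1000*(-s*p[0]+c*p[1])))
E
```

```text
[-67. -92.] jaw -106 perp -43
[ -64. -112.] jaw -113 perp -61
[-118. -179.] jaw -195 perp -90
[-141. -158.] jaw -203 perp -59
[-92. -87.] jaw -125 perp -25
```

Emit:
{"api": "apply_moves", "payload": {"increments": [{"linear": [2.3,3.4,-40],"turn": [0,0,0],"grip": 0.8},{"linear": [2.3,3.4,-85],"turn": [0,0,0],"grip": 0.8},{"linear": [2.3,3.4,-120],"turn": [0,0,0],"grip": 0.8},{"linear": [2.3,3.4,-134],"turn": [0,0,0],"grip": 0.8},{"linear": [2.3,3.4,-134],"turn": [0,0,0],"grip": 0.8},{"linear": [2.3,3.4,-134],"turn": [0,0,0],"grip": 0.8}]}}

```text
time: 8.55
tool_pos: [0.438, -0.0762, 0.0228]
tool_rot: [-3.142, -0.0, 0.562]
contact_force: [0.7, -0.1, 0.7]
opening: 0.0734
```

Emit:
{"api": "apply_moves", "payload": {"increments": [{"linear": [0,-2,0],"turn": [0,0,0],"grip": 0.3},{"linear": [0,-2,0],"turn": [0,0,0],"grip": 0.3},{"linear": [0,-2,0],"turn": [0,0,0],"grip": 0.3},{"linear": [0,-2,0],"turn": [0,0,0],"grip": 0.3},{"linear": [0,-2,0],"turn": [0,0,0],"grip": 0.3},{"linear": [0,-2,0],"turn": [0,0,0],"grip": 0.3},{"linear": [0,-2,0],"turn": [0,0,0],"grip": 0.3}]}}

```text
time: 9.25
tool_pos: [0.4378, -0.0793, 0.0228]
tool_rot: [3.141, -0.0, 0.56]
contact_force: [-1.7, 0.1, 6.4]
opening: 0.0437
```

Emit:
{"api": "apply_moves", "payload": {"increments": [{"linear": [0,0,40],"turn": [0,0,0],"grip": 0.3},{"linear": [0,0,85],"turn": [0,0,0.5],"grip": 0.3},{"linear": [6,25,107],"turn": [0,0,1.8],"grip": 0.3},{"linear": [17,70,107],"turn": [0,0,3.1],"grip": 0.3},{"linear": [28,117,107],"turn": [0,0,4.4],"grip": 0.3},{"linear": [39,164,107],"turn": [0,0,5.7],"grip": 0.3},{"linear": [50,211,107],"turn": [0,0,7.0],"grip": 0.3},{"linear": [61,258,107],"turn": [0,0,8.3],"grip": 0.3},{"linear": [72,305,107],"turn": [0,0,9.6],"grip": 0.3},{"linear": [83,350,107],"turn": [0,0,10.8],"grip": 0.3}]}}

```text
time: 10.25
tool_pos: [0.5203, 0.2729, 0.1288]
tool_rot: [-3.14, 0.0, 1.697]
contact_force: [0.8, -1.0, -2.4]
opening: 0.0436
```

Emit:
{"api": "apply_moves", "payload": {"increments": [{"linear": [6,23,0],"turn": [0,0,0],"grip": 0.3},{"linear": [6.9,23,0],"turn": [0,0,0],"grip": 0.3},{"linear": [6.9,23,0],"turn": [0,0,0],"grip": 0.3}]}}

```text
time: 10.55
tool_pos: [0.5268, 0.2938, 0.1284]
tool_rot: [-3.14, 0.001, 1.692]
contact_force: [0.1, -0.8, -1.9]
opening: 0.0437
```

```bash
python3 - <<'E'
from h import *
im=shot('w6')
s=read_camera('side'); np.save('s6.npy',s); crop(s,220,230,330,384,4,'s6.png')
E
```

```text
10.55 [526.8 293.8 128.4] [-3.140e+00  1.000e-03  1.692e+00] 0.04372048432470365
```

View pics/w6.png

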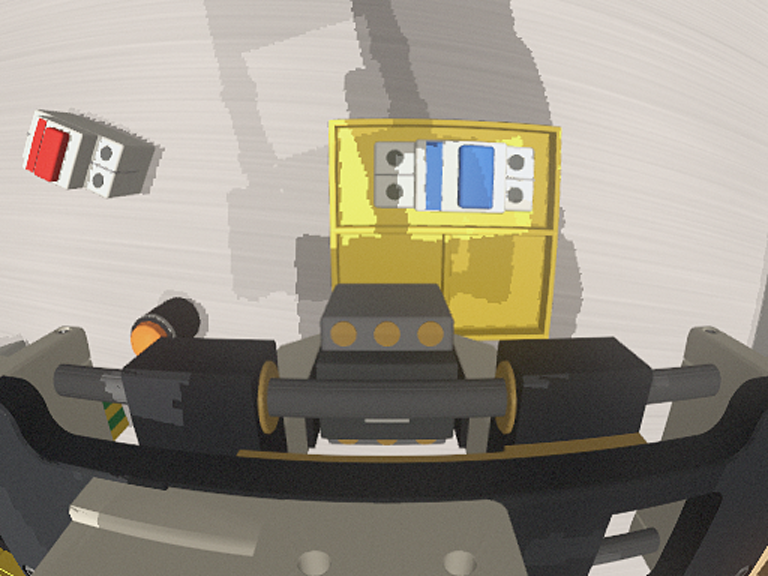

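View pics/s6.png

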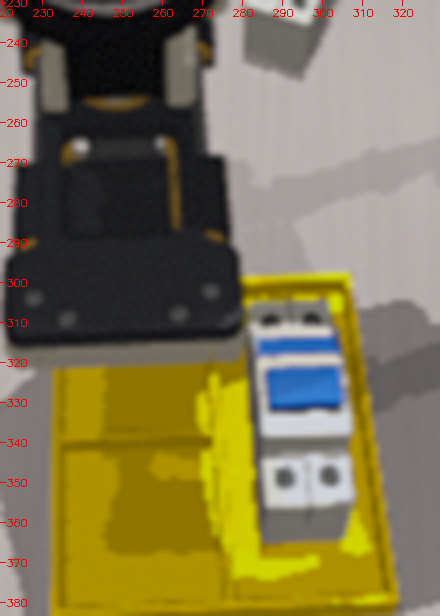

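Emit:
{"api": "apply_moves", "payload": {"increments": [{"linear": [0.5,1.8,-40],"turn": [0,0,0],"grip": 0.3},{"linear": [0.5,1.8,-75],"turn": [0,0,0],"grip": 0.3},{"linear": [0.5,1.8,-92],"turn": [0,0,0],"grip": 0.3},{"linear": [0.5,1.8,-99],"turn": [0,0,0],"grip": 0.3},{"linear": [0.5,1.8,-100],"turn": [0,0,0],"grip": 0.3},{"linear": [0.5,1.8,-102],"turn": [0,0,0],"grip": 0.3},{"linear": [0.5,1.8,-102],"turn": [0,0,0],"grip": 0.3}]}}

```text
time: 11.35
tool_pos: [0.5287, 0.2957, 0.0286]
tool_rot: [3.14, -0.001, 1.691]
contact_force: [0.2, -0.5, -2.2]
opening: 0.0438
```

Emit:
{"api": "apply_moves", "payload": {"increments": [{"linear": [0,0,-1],"turn": [0,0,0],"grip": 0.3},{"linear": [0,0,-2],"turn": [0,0,0],"grip": 0.3},{"linear": [0,0,-2],"turn": [0,0,0],"grip": 0.3}]}}

```text
time: 11.65
tool_pos: [0.5286, 0.2959, 0.0269]
tool_rot: [3.14, -0.0, 1.691]
contact_force: [-1.5, -0.2, 4.2]
opening: 0.0437
```

Contact again; release (opening ~60 mm) and rise.

Emit:
{"api": "apply_moves", "payload": {"increments": [{"linear": [0,0,0],"turn": [0,0,0],"grip": 0.65},{"linear": [0,0,0],"turn": [0,0,0],"grip": 0.65},{"linear": [0,0,0],"turn": [0,0,0],"grip": 0.65},{"linear": [0,0,30],"turn": [0,0,0],"grip": 0.65},{"linear": [0,0,75],"turn": [0,0,0],"grip": 0.65},{"linear": [0,0,120],"turn": [0,0,0],"grip": 0.75},{"linear": [0,0,140],"turn": [0,0,0],"grip": 0.75}]}}

```text
time: 12.35
tool_pos: [0.5296, 0.2964, 0.17]
tool_rot: [3.135, -0.002, 1.691]
contact_force: [0.7, 1.0, -0.2]
opening: 0.0678
```

Emit:
{"api": "apply_moves", "payload": {"increments": [{"linear": [-15,-44,-10],"turn": [0,0,-1.4],"grip": 0.75},{"linear": [-30,-88,-10],"turn": [0,0,-2.8],"grip": 0.75},{"linear": [-45,-132,-10],"turn": [0,0,-4.2],"grip": 0.75},{"linear": [-60,-176,-10],"turn": [0,0,-5.6],"grip": 0.75},{"linear": [-75,-220,-10],"turn": [0,0,-7],"grip": 0.75},{"linear": [-75,-220,-10],"turn": [0,0,-8.4],"grip": 0.75},{"linear": [-75,-220,-10],"turn": [0,0,-9.8],"grip": 0.75},{"linear": [-75,-220,-10],"turn": [0,0,-11.2],"grip": 0.75},{"linear": [-75,-220,-10],"turn": [0,0,-12.6],"grip": 0.75},{"linear": [-75,-220,-10],"turn": [0,0,-14],"grip": 0.75}]}}

```text
time: 13.35
tool_pos: [0.453, 0.0756, 0.1555]
tool_rot: [3.142, -0.0, 0.219]
contact_force: [-1.0, 0.1, 0.4]
opening: 0.0691
```

Emit:
{"api": "apply_moves", "payload": {"increments": [{"linear": [0,0,0],"turn": [0,0,-1.4],"grip": 0.75},{"linear": [0,0,0],"turn": [0,0,-2.8],"grip": 0.75},{"linear": [0,0,0],"turn": [0,0,-4.2],"grip": 0.75},{"linear": [0,0,0],"turn": [0,0,-5.05],"grip": 0.75},{"linear": [0,0,0],"turn": [0,0,-5.05],"grip": 0.75},{"linear": [0,0,0],"turn": [0,0,-5.05],"grip": 0.75}]}}

```text
time: 13.95
tool_pos: [0.453, 0.0756, 0.1554]
tool_rot: [3.142, -0.0, -0.301]
contact_force: [-0.7, -0.2, -0.7]
opening: 0.0692
```

```bash
python3 - <<'E'
from h import *
im=shot('w7'); crop(im,200,110,320,230,5,'w7c.png')
E
```

```text
13.95 [453.   75.6 155.4] [ 3.142 -0.    -0.301] 0.06916325926904464
```

View pics/w7.png

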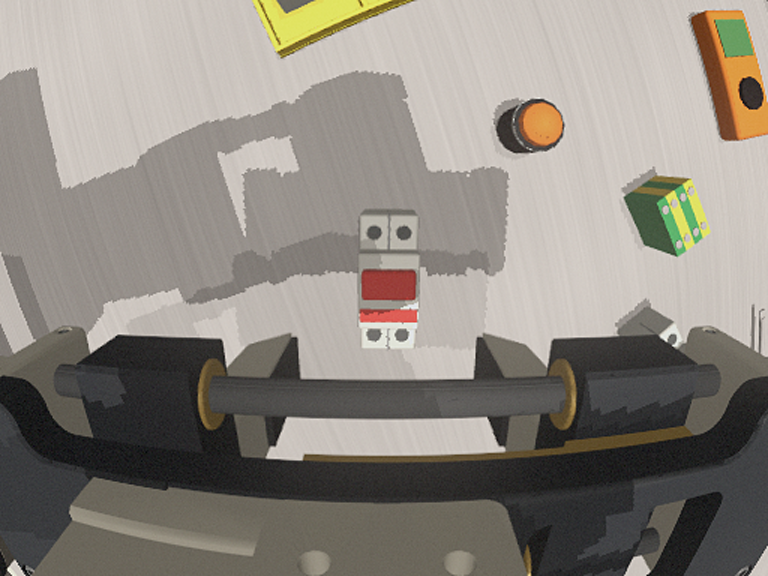

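View pics/w7c.png

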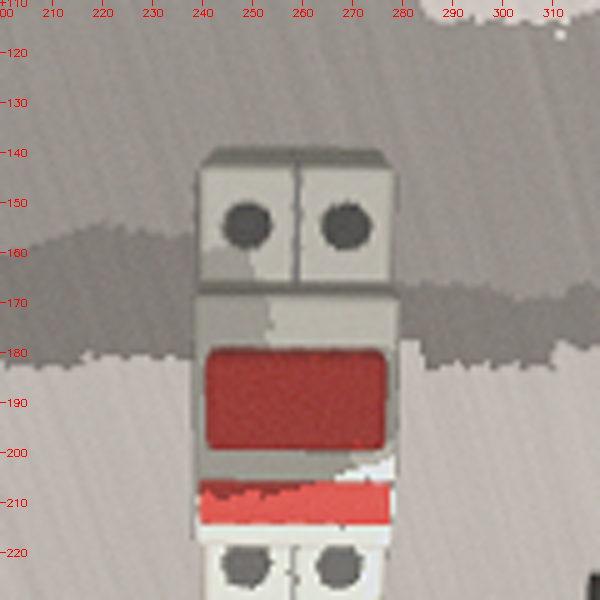

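Emit:
{"api": "apply_moves", "payload": {"increments": [{"linear": [1.3,1,-40],"turn": [0,0,-0.05],"grip": 0.75},{"linear": [1.3,1,-85],"turn": [0,0,-0.05],"grip": 0.75},{"linear": [1.3,1,-120],"turn": [0,0,-0.05],"grip": 0.75},{"linear": [1.3,1,-133],"turn": [0,0,-0.05],"grip": 0.75},{"linear": [1.3,1,-133],"turn": [0,0,-0.05],"grip": 0.75},{"linear": [1.3,1,-133],"turn": [0,0,-0.05],"grip": 0.75}]}}

```text
time: 14.6
tool_pos: [0.4547, 0.0766, 0.0228]
tool_rot: [-3.142, -0.0, -0.308]
contact_force: [0.2, 0.5, -0.1]
opening: 0.0688
```

Emit:
{"api": "apply_moves", "payload": {"increments": [{"linear": [0,0,0],"turn": [0,0,0],"grip": 0.2},{"linear": [0,0,0],"turn": [0,0,0],"grip": 0.2},{"linear": [0,0,0],"turn": [0,0,0],"grip": 0.2},{"linear": [0,0,0],"turn": [0,0,0],"grip": 0.2},{"linear": [0,0,0],"turn": [0,0,0],"grip": 0.2},{"linear": [0,0,0],"turn": [0,0,0],"grip": 0.2},{"linear": [0,0,0],"turn": [0,0,0],"grip": 0.2}], "grip_force": 25}}

```text
time: 15.3
tool_pos: [0.4545, 0.0767, 0.0227]
tool_rot: [-3.141, -0.001, -0.309]
contact_force: [-0.8, -0.2, 6.9]
opening: 0.0358
```

Emit:
{"api": "apply_moves", "payload": {"increments": [{"linear": [0,0,45],"turn": [0,0,0],"grip": 0.2},{"linear": [0,0,90],"turn": [0,0,0],"grip": 0.2},{"linear": [-1,-35,107],"turn": [0,0,0.3],"grip": 0.2},{"linear": [-4,-84,107],"turn": [0,0,0.6],"grip": 0.2},{"linear": [-6,-133,107],"turn": [0,0,0.9],"grip": 0.2},{"linear": [-8,-182,107],"turn": [0,0,1.2],"grip": 0.2},{"linear": [-10,-231,107],"turn": [0,0,1.5],"grip": 0.2},{"linear": [-12,-280,107],"turn": [0,0,1.8],"grip": 0.2},{"linear": [-14,-329,107],"turn": [0,0,2.2],"grip": 0.2},{"linear": [-16,-375,107],"turn": [0,0,2.7],"grip": 0.2}]}}

```text
time: 16.3
tool_pos: [0.4375, -0.3003, 0.1288]
tool_rot: [-3.141, 0.001, -0.025]
contact_force: [1.5, 0.2, -1.8]
opening: 0.0356
```

Emit:
{"api": "apply_moves", "payload": {"increments": [{"linear": [-1.5,-30,0],"turn": [0,0,0],"grip": 0.2},{"linear": [-1.5,-46,0],"turn": [0,0,0],"grip": 0.2},{"linear": [-1.5,-46,0],"turn": [0,0,0],"grip": 0.2},{"linear": [-1.5,-46,0],"turn": [0,0,0],"grip": 0.2}]}}

```text
time: 16.7
tool_pos: [0.4365, -0.3431, 0.1288]
tool_rot: [-3.14, 0.001, -0.026]
contact_force: [-0.0, 0.2, -2.6]
opening: 0.036
```

```bash
python3 - <<'E'
from h import *
im=shot('w8')
E
```

```text
16.7 [ 436.5 -343.1  128.8] [-3.14e+00  1.00e-03 -2.60e-02] 0.03603488638547486
```

View pics/w8.png

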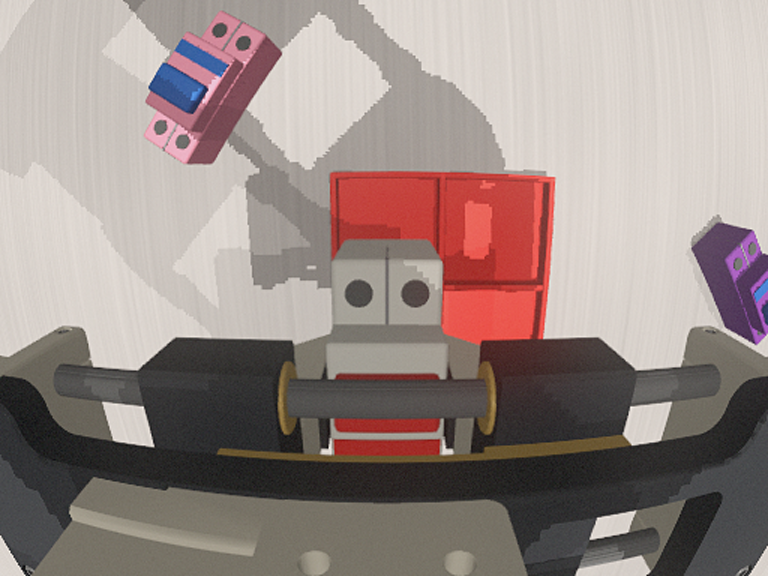

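```bash
python3 - <<'E'
from m3 import *
b=g(0,0,1.5)
o=[('w8',m,b(*p)) for m,p in [((-70,72,18),(331,172)),((70,72,18),(554,178)),((-2,70,18),(442,176)),((68,0,18),(545,288)),((-2,0,18),(443,286))]]
fit(o,(.472,-.3467,-.02),False)
E
```

```text
[ 472.7 -344.7] yaw -0.026 z [] rms 0.97
[[-1.1, 0.0], [1.2, -0.6], [0.6, -0.5], [0.6, 0.3], [-1.7, 1.5]]
```

Emit:
{"api": "apply_moves", "payload": {"increments": [{"linear": [0,-1,-40],"turn": [0,0,0],"grip": 0.2},{"linear": [0,-1,-75],"turn": [0,0,0],"grip": 0.2},{"linear": [0,-1,-92],"turn": [0,0,0],"grip": 0.2},{"linear": [0,-1,-99],"turn": [0,0,0],"grip": 0.2},{"linear": [0,-1,-102],"turn": [0,0,0],"grip": 0.2},{"linear": [0,-1,-103],"turn": [0,0,0],"grip": 0.2},{"linear": [0,-1,-103],"turn": [0,0,0],"grip": 0.2}]}}

```text
time: 17.45
tool_pos: [0.4374, -0.3456, 0.0275]
tool_rot: [3.14, -0.001, -0.026]
contact_force: [-0.1, -0.5, -1.4]
opening: 0.0357
```

Emit:
{"api": "apply_moves", "payload": {"increments": [{"linear": [0,0,-1],"turn": [0,0,0],"grip": 0.2},{"linear": [0,0,-1.5],"turn": [0,0,0],"grip": 0.2},{"linear": [0,0,-1.5],"turn": [0,0,0],"grip": 0.2}]}}

```text
time: 17.75
tool_pos: [0.4374, -0.3459, 0.0268]
tool_rot: [3.14, -0.002, -0.026]
contact_force: [-0.8, 2.4, 6.8]
opening: 0.0362
```

Emit:
{"api": "apply_moves", "payload": {"increments": [{"linear": [0,0,0.5],"turn": [0,0,0],"grip": 0.55},{"linear": [0,0,0.5],"turn": [0,0,0],"grip": 0.55},{"linear": [0,0,0.5],"turn": [0,0,0],"grip": 0.55},{"linear": [0,0,30],"turn": [0,0,0],"grip": 0.55},{"linear": [0,0,75],"turn": [0,0,0],"grip": 0.55},{"linear": [0,0,120],"turn": [0,0,0],"grip": 0.7},{"linear": [0,0,140],"turn": [0,0,0],"grip": 0.75}]}}

```text
time: 18.45
tool_pos: [0.438, -0.3466, 0.1692]
tool_rot: [3.137, -0.005, -0.026]
contact_force: [-0.3, 0.2, -0.2]
opening: 0.0624
```

Emit:
{"api": "apply_moves", "payload": {"increments": [{"linear": [230,409,-15],"turn": [0,0,2.8],"grip": 0.8},{"linear": [230,409,-15],"turn": [0,0,2.8],"grip": 0.8},{"linear": [230,409,-15],"turn": [0,0,2.8],"grip": 0.8},{"linear": [230,409,-15],"turn": [0,0,2.8],"grip": 0.8},{"linear": [230,409,-15],"turn": [0,0,2.8],"grip": 0.8},{"linear": [230,409,-15],"turn": [0,0,2.8],"grip": 0.8},{"linear": [230,409,-15],"turn": [0,0,2.8],"grip": 0.8},{"linear": [230,409,-15],"turn": [0,0,2.8],"grip": 0.8},{"linear": [230,409,-15],"turn": [0,0,2.8],"grip": 0.8},{"linear": [230,409,-15],"turn": [0,0,2.8],"grip": 0.8}]}}

```text
time: 19.45
tool_pos: [0.6679, 0.0682, 0.1492]
tool_rot: [-3.141, -0.001, 0.271]
contact_force: [-1.1, -0.3, 0.0]
opening: 0.0733
```

```bash
python3 - <<'E'
from h import *
im=shot('w9'); crop(im,200,110,320,230,5,'w9c.png')
E
```

```text
19.45 [667.9  68.2 149.2] [-3.141e+00 -1.000e-03  2.710e-01] 0.07326793597161842
```

View pics/w9.png

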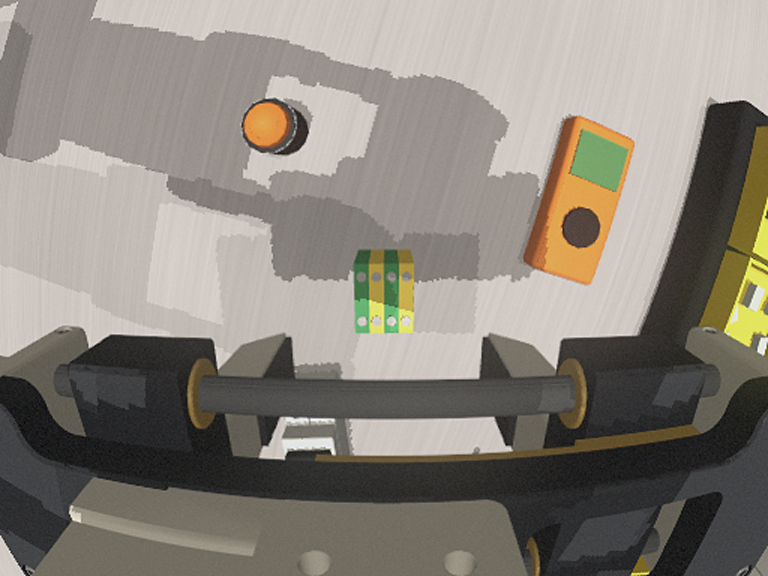

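View pics/w9c.png

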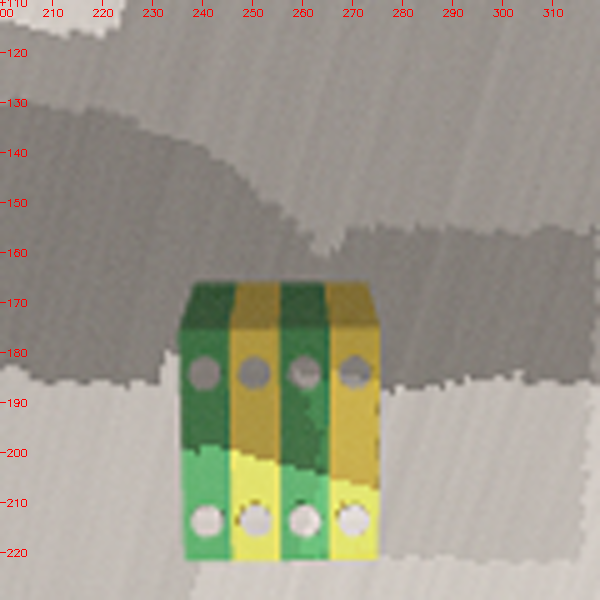

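```bash
python3 - <<'E'
from m3 import *
import math
a=g(200,110,5)
o=[('w9',m,a(*p)) for m,p in [((-18,22,48),(180,328)),((18,22,48),(380,328)),((18,-22,48),(378,560)),((-18,-22,48),(185,560)),((-18,22,0),(193,283)),((18,22,0),(368,283))]]
fit(o,(.668,.063,.27)); q=fit(o,(.668,.063,.27),False)
from scipy.optimize import fsolve
p=fsolve(lambda q:proj('w9',[q[0],q[1],.026])[0]-[525/1.5,262/1.5],[.75,.1]); d=p-q[:2]; c,s=math.cos(q[2]),math.sin(q[2])
print(p,'jaw',c*d[0]+s*d[1],'perp',-s*d[0]+c*d[1])
E
```

```text
[668.3  63. ] yaw 0.274 z [-0.5] rms 0.19
[[-0.2, 0.2], [0.1, 0.0], [-0.1, -0.0], [-0.1, 0.1], [0.5, -0.0], [-0.2, -0.2]]
[668.3  63.1] yaw 0.274 z [] rms 0.2
[[-0.2, 0.1], [0.2, -0.0], [-0.0, 0.0], [-0.1, 0.1], [0.5, -0.1], [-0.2, -0.2]]
[0.75367881 0.1061697 ] jaw 0.09386158918439223 perp 0.018317555129629595
```

Emit:
{"api": "apply_moves", "payload": {"increments": [{"linear": [0.4,-5.1,-30],"turn": [0,0,0],"grip": 0.75},{"linear": [0.4,-5.1,-75],"turn": [0,0,0],"grip": 0.75},{"linear": [0.4,-5.1,-112],"turn": [0,0,0],"grip": 0.75},{"linear": [0.4,-5.1,-127],"turn": [0,0,0],"grip": 0.75},{"linear": [0.4,-5.1,-127],"turn": [0,0,0],"grip": 0.75},{"linear": [0.4,-5.1,-127],"turn": [0,0,0],"grip": 0.75}]}}

```text
time: 20.1
tool_pos: [0.6683, 0.0583, 0.0245]
tool_rot: [3.141, -0.002, 0.267]
contact_force: [0.2, 0.6, 1.4]
opening: 0.0684
```

Emit:
{"api": "apply_moves", "payload": {"increments": [{"linear": [0,4.5,-1.5],"turn": [0,0,0],"grip": 0.75},{"linear": [0,4.5,-1.5],"turn": [0,0,0],"grip": 0.75},{"linear": [0,4.5,-1.5],"turn": [0,0,0],"grip": 0.2},{"linear": [0,4.5,-1.5],"turn": [0,0,0],"grip": 0.2},{"linear": [0,4.5,-1.5],"turn": [0,0,0],"grip": 0.2},{"linear": [0,4.5,-1.5],"turn": [0,0,0],"grip": 0.2},{"linear": [0,4.5,-1.5],"turn": [0,0,0],"grip": 0.2},{"linear": [0,4.5,-1.5],"turn": [0,0,0],"grip": 0.2},{"linear": [0,4.5,-1.5],"turn": [0,0,0],"grip": 0.2}], "grip_force": 22}}

```text
time: 21.0
tool_pos: [0.6672, 0.063, 0.0214]
tool_rot: [3.142, -0.0, 0.267]
contact_force: [-0.3, -0.7, 0.7]
opening: 0.0359
```

Emit:
{"api": "apply_moves", "payload": {"increments": [{"linear": [0,0,45],"turn": [0,0,0],"grip": 0.2},{"linear": [0,0,90],"turn": [0,0,0],"grip": 0.2},{"linear": [-12,-33,107],"turn": [0,0,-0.3],"grip": 0.2},{"linear": [-27,-77,107],"turn": [0,0,-0.6],"grip": 0.2},{"linear": [-42,-121,107],"turn": [0,0,-0.9],"grip": 0.2},{"linear": [-57,-165,107],"turn": [0,0,-1.2],"grip": 0.2},{"linear": [-72,-209,107],"turn": [0,0,-1.5],"grip": 0.2},{"linear": [-88,-253,107],"turn": [0,0,-1.8],"grip": 0.2},{"linear": [-104,-297,107],"turn": [0,0,-2.2],"grip": 0.2},{"linear": [-120,-341,107],"turn": [0,0,-2.8],"grip": 0.2}]}}

```text
time: 22.0
tool_pos: [0.5462, -0.2795, 0.1282]
tool_rot: [-3.141, 0.0, -0.028]
contact_force: [0.8, -0.1, -1.3]
opening: 0.0361
```

Emit:
{"api": "apply_moves", "payload": {"increments": [{"linear": [-16,-44,0],"turn": [0,0,0],"grip": 0.2},{"linear": [-30,-84,0],"turn": [0,0,0],"grip": 0.2},{"linear": [-37,-103,0],"turn": [0,0,0],"grip": 0.2},{"linear": [-37,-103,0],"turn": [0,0,0],"grip": 0.2},{"linear": [-37,-103,0],"turn": [0,0,0],"grip": 0.2}]}}

```text
time: 22.5
tool_pos: [0.5102, -0.3802, 0.128]
tool_rot: [-3.14, 0.0, -0.027]
contact_force: [0.0, 0.4, -1.2]
opening: 0.036
```

```bash
python3 - <<'E'
from h import *
im=shot('w10')
E
```

```text
22.5 [ 510.2 -380.2  128. ] [-3.14   0.    -0.027] 0.036011302269133516
```

View pics/w10.png

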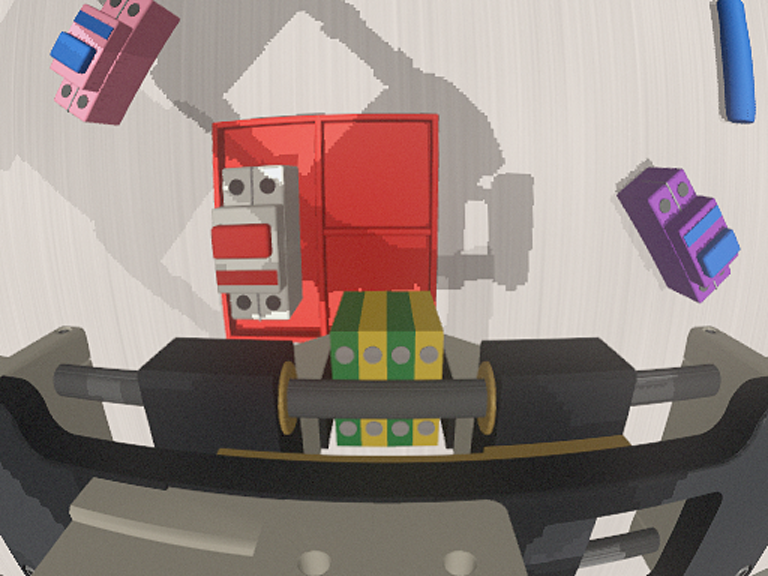

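Emit:
{"api": "apply_moves", "payload": {"increments": [{"linear": [0,-0.5,-40],"turn": [0,0,0],"grip": 0.2},{"linear": [0,-0.5,-75],"turn": [0,0,0],"grip": 0.2},{"linear": [0,-0.5,-92],"turn": [0,0,0],"grip": 0.2},{"linear": [0,-0.5,-99],"turn": [0,0,0],"grip": 0.2},{"linear": [0,-0.5,-102],"turn": [0,0,0],"grip": 0.2},{"linear": [0,-0.5,-102.5],"turn": [0,0,0],"grip": 0.2},{"linear": [0,-0.5,-102.5],"turn": [0,0,0],"grip": 0.2}]}}

```text
time: 23.25
tool_pos: [0.511, -0.3817, 0.0272]
tool_rot: [3.14, -0.002, -0.026]
contact_force: [0.3, -0.1, -1.4]
opening: 0.0361
```

Emit:
{"api": "apply_moves", "payload": {"increments": [{"linear": [0,0,-1],"turn": [0,0,0],"grip": 0.2},{"linear": [0,0,-2],"turn": [0,0,0],"grip": 0.2},{"linear": [0,0,-2.5],"turn": [0,0,0],"grip": 0.2},{"linear": [0,0,-2.5],"turn": [0,0,0],"grip": 0.2}]}}

```text
time: 23.65
tool_pos: [0.5107, -0.3819, 0.0254]
tool_rot: [3.14, -0.002, -0.026]
contact_force: [-1.6, 2.0, 7.5]
opening: 0.0358
```

Emit:
{"api": "apply_moves", "payload": {"increments": [{"linear": [0,0,0.8],"turn": [0,0,0],"grip": 0.52},{"linear": [0,0,0.8],"turn": [0,0,0],"grip": 0.52},{"linear": [0,0,0.8],"turn": [0,0,0],"grip": 0.52},{"linear": [0,0,30],"turn": [0,0,0],"grip": 0.52},{"linear": [0,0,75],"turn": [0,0,0],"grip": 0.52},{"linear": [0,0,120],"turn": [0,0,0],"grip": 0.7},{"linear": [0,0,140],"turn": [0,0,0],"grip": 0.75}]}}

```text
time: 24.35
tool_pos: [0.5115, -0.3827, 0.1681]
tool_rot: [3.137, -0.005, -0.026]
contact_force: [-0.4, -0.8, -0.3]
opening: 0.0594
```

Emit:
{"api": "apply_moves", "payload": {"increments": [{"linear": [62,528,-15],"turn": [0,0,0],"grip": 0.8},{"linear": [62,528,-15],"turn": [0,0,0],"grip": 0.8},{"linear": [62,528,-15],"turn": [0,0,0],"grip": 0.8},{"linear": [62,528,-15],"turn": [0,0,0],"grip": 0.8},{"linear": [62,528,-15],"turn": [0,0,0],"grip": 0.8},{"linear": [62,528,-15],"turn": [0,0,0],"grip": 0.8},{"linear": [62,528,-15],"turn": [0,0,0],"grip": 0.8},{"linear": [62,528,-15],"turn": [0,0,0],"grip": 0.8},{"linear": [62,528,-15],"turn": [0,0,0],"grip": 0.8},{"linear": [62,528,-15],"turn": [0,0,0],"grip": 0.8}]}}

```text
time: 25.35
tool_pos: [0.5684, 0.1169, 0.1493]
tool_rot: [3.142, -0.0, -0.026]
contact_force: [1.4, 0.5, 0.7]
opening: 0.0733
```

Emit:
{"api": "apply_moves", "payload": {"increments": [{"linear": [5,28,0],"turn": [0,0,0],"grip": 0.8},{"linear": [5,28,0],"turn": [0,0,0],"grip": 0.8},{"linear": [5,28,0],"turn": [0,0,0],"grip": 0.8},{"linear": [5,28,0],"turn": [0,0,0],"grip": 0.8}]}}

```text
time: 25.75
tool_pos: [0.5734, 0.1418, 0.1492]
tool_rot: [3.141, 0.0, -0.027]
contact_force: [-0.0, -0.0, 0.4]
opening: 0.0735
```

```bash
python3 - <<'E'
from h import *
im=shot('w11'); crop(im,210,120,310,220,6,'w11c.png')
print(proj('w11',[[.574,.147,.057],[.574,.147,.0]]))
E
```

```text
25.75 [573.4 141.8 149.2] [ 3.141  0.    -0.027] 0.07353488094770384
[[257.38053277 190.7455769 ]
 [257.47811823 177.04961376]]
```

View pics/w11.png

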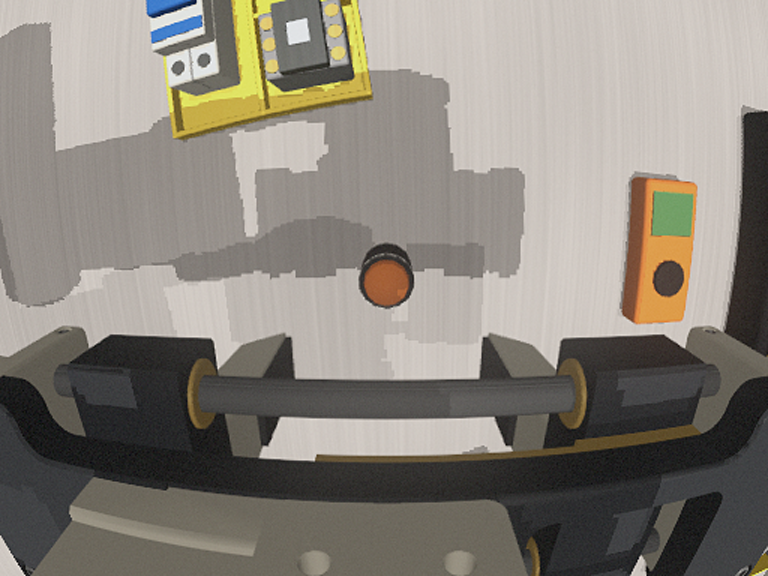

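View pics/w11c.png

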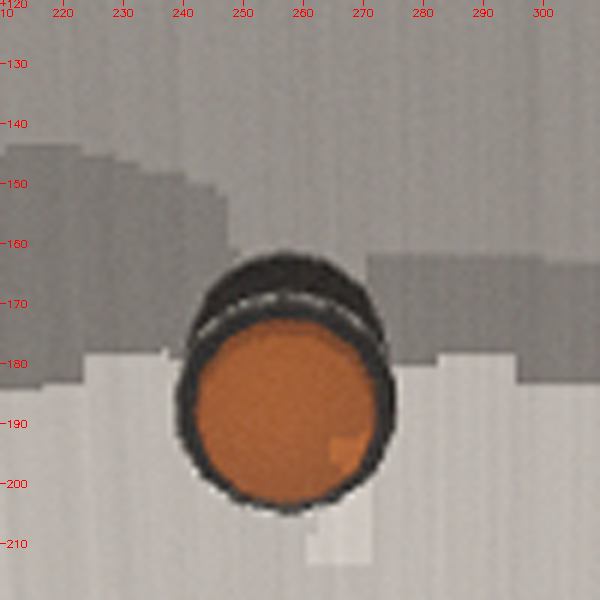

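Emit:
{"api": "apply_moves", "payload": {"increments": [{"linear": [0.3,6,-30],"turn": [0,0,0],"grip": 0.75},{"linear": [0.3,6,-75],"turn": [0,0,0],"grip": 0.75},{"linear": [0.3,6,-112],"turn": [0,0,0],"grip": 0.75},{"linear": [0.3,6,-129],"turn": [0,0,0],"grip": 0.75},{"linear": [0.3,6,-129],"turn": [0,0,0],"grip": 0.75},{"linear": [0.3,6,-129],"turn": [0,0,0],"grip": 0.75},{"linear": [0.3,6,-129],"turn": [0,0,0],"grip": 0.75}]}}

```text
time: 26.5
tool_pos: [0.5751, 0.1485, 0.022]
tool_rot: [-3.141, -0.003, -0.027]
contact_force: [0.6, 0.1, 0.3]
opening: 0.069
```

Emit:
{"api": "apply_moves", "payload": {"increments": [{"linear": [-0.7,0,-2],"turn": [0,0,0],"grip": 0.7},{"linear": [-0.7,0,-2],"turn": [0,0,0],"grip": 0.2},{"linear": [-0.7,0,-2],"turn": [0,0,0],"grip": 0.2},{"linear": [-0.7,0,-2],"turn": [0,0,0],"grip": 0.2},{"linear": [-0.7,0,-2],"turn": [0,0,0],"grip": 0.2},{"linear": [-0.7,0,-2],"turn": [0,0,0],"grip": 0.2},{"linear": [-0.7,0,-2],"turn": [0,0,0],"grip": 0.2},{"linear": [-0.7,0,-2],"turn": [0,0,0],"grip": 0.2}], "grip_force": 18}}

```text
time: 27.3
tool_pos: [0.5731, 0.149, 0.0184]
tool_rot: [-3.142, -0.0, -0.026]
contact_force: [0.2, 0.3, 0.5]
opening: 0.0327
```

Emit:
{"api": "apply_moves", "payload": {"increments": [{"linear": [0,0,35],"turn": [0,0,0],"grip": 0.2},{"linear": [0,0,75],"turn": [0,0,0],"grip": 0.2},{"linear": [0,-10,110],"turn": [0,0,0],"grip": 0.2},{"linear": [-7,-53,110],"turn": [0,0,0],"grip": 0.2},{"linear": [-13,-97,110],"turn": [0,0,0],"grip": 0.2},{"linear": [-19,-142,110],"turn": [0,0,0],"grip": 0.2},{"linear": [-25,-187,110],"turn": [0,0,0],"grip": 0.2},{"linear": [-31,-232,110],"turn": [0,0,0],"grip": 0.2},{"linear": [-37,-277,110],"turn": [0,0,0],"grip": 0.2},{"linear": [-43,-322,110],"turn": [0,0,0],"grip": 0.2}]}}

```text
time: 28.3
tool_pos: [0.5294, -0.1748, 0.1281]
tool_rot: [-3.141, 0.0, -0.026]
contact_force: [2.2, -0.1, -0.1]
opening: 0.0324
```

Emit:
{"api": "apply_moves", "payload": {"increments": [{"linear": [-6,-45,0],"turn": [0,0,0],"grip": 0.2},{"linear": [-12,-90,0],"turn": [0,0,0],"grip": 0.2},{"linear": [-17,-125,0],"turn": [0,0,0],"grip": 0.2},{"linear": [-18.5,-137.5,0],"turn": [0,0,0],"grip": 0.2},{"linear": [-18.5,-137.5,0],"turn": [0,0,0],"grip": 0.2},{"linear": [-18.5,-137.5,0],"turn": [0,0,0],"grip": 0.2}]}}

```text
time: 28.9
tool_pos: [0.5116, -0.3093, 0.128]
tool_rot: [-3.14, 0.001, -0.026]
contact_force: [0.7, -0.6, -0.8]
opening: 0.0329
```

```bash
python3 - <<'E'
from h import *
im=shot('w12'); print(observe()['contact_force'])
E
```

```text
28.9 [ 511.6 -309.3  128. ] [-3.14e+00  1.00e-03 -2.60e-02] 0.03287980929566387
[-0.09685949  0.31301671 -1.53879866]
```

View pics/w12.png

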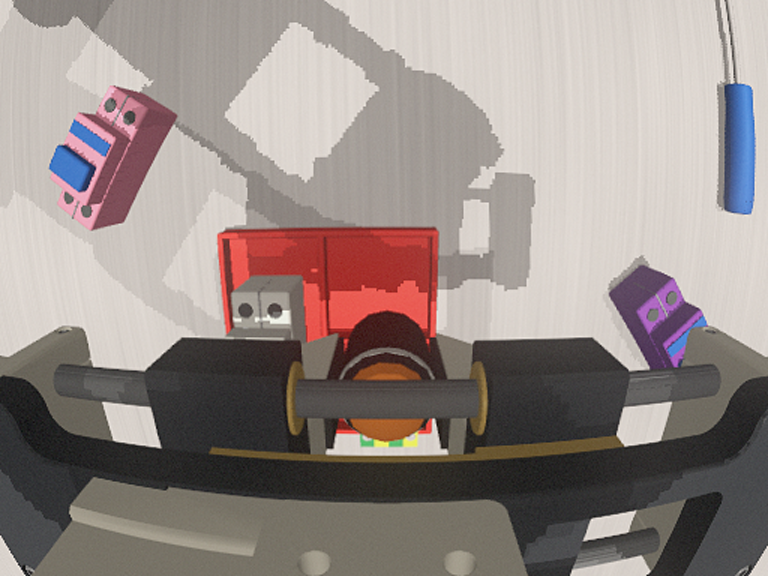

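Emit:
{"api": "apply_moves", "payload": {"increments": [{"linear": [0,-1,-40],"turn": [0,0,0],"grip": 0.2},{"linear": [0,-1,-75],"turn": [0,0,0],"grip": 0.2},{"linear": [0,-1,-94],"turn": [0,0,0],"grip": 0.2},{"linear": [0,-1,-102],"turn": [0,0,0],"grip": 0.2},{"linear": [0,-1,-105],"turn": [0,0,0],"grip": 0.2},{"linear": [0,-1,-105.5],"turn": [0,0,0],"grip": 0.2},{"linear": [0,-1,-105.5],"turn": [0,0,0],"grip": 0.2}]}}

```text
time: 29.65
tool_pos: [0.5124, -0.3117, 0.0241]
tool_rot: [3.14, -0.002, -0.026]
contact_force: [0.9, -0.5, -1.8]
opening: 0.0323
```

Emit:
{"api": "apply_moves", "payload": {"increments": [{"linear": [0,0,-1],"turn": [0,0,0],"grip": 0.2},{"linear": [0,0,-2],"turn": [0,0,0],"grip": 0.2},{"linear": [0,0,-2],"turn": [0,0,0],"grip": 0.2}]}}

```text
time: 29.95
tool_pos: [0.5122, -0.312, 0.0223]
tool_rot: [3.14, -0.002, -0.026]
contact_force: [-1.4, 1.2, 5.6]
opening: 0.0328
```

Emit:
{"api": "apply_moves", "payload": {"increments": [{"linear": [0,0,0.6],"turn": [0,0,0],"grip": 0.5},{"linear": [0,0,0.6],"turn": [0,0,0],"grip": 0.5},{"linear": [0,0,0.6],"turn": [0,0,0],"grip": 0.5},{"linear": [0,0,25],"turn": [0,0,0],"grip": 0.5},{"linear": [0,0,65],"turn": [0,0,0],"grip": 0.5},{"linear": [0,10,110],"turn": [0,0,0],"grip": 0.6},{"linear": [0,55,150],"turn": [0,0,0],"grip": 0.6},{"linear": [-20,100,170],"turn": [0,0,0],"grip": 0.6},{"linear": [-40,140,170],"turn": [0,0,0],"grip": 0.6},{"linear": [-60,180,170],"turn": [0,0,0],"grip": 0.6}]}}

```text
time: 30.95
tool_pos: [0.4516, -0.131, 0.1918]
tool_rot: [3.141, -0.003, -0.027]
contact_force: [-0.2, 1.2, 0.1]
opening: 0.055
```

```bash
python3 - <<'E'
from h import *
t=read_camera('top'); s=read_camera('side'); im=shot('w13'); save('t13.png',t); save('s13.png',s); np.save('t13.npy',t); np.save('s13.npy',s)
crop(s,255,85,325,150,10,'s13r.png'); crop(s,225,270,325,384,5,'s13y.png')
E
```

```text
31.05 [ 448.7 -127.5  190.9] [-3.139e+00  3.000e-03 -2.300e-02] 0.05497562115990238
```

View pics/t13.png

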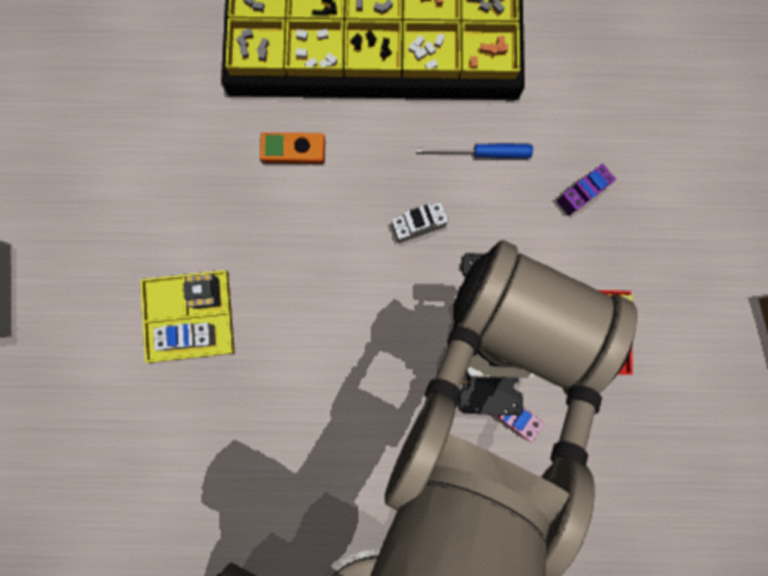

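View pics/s13.png

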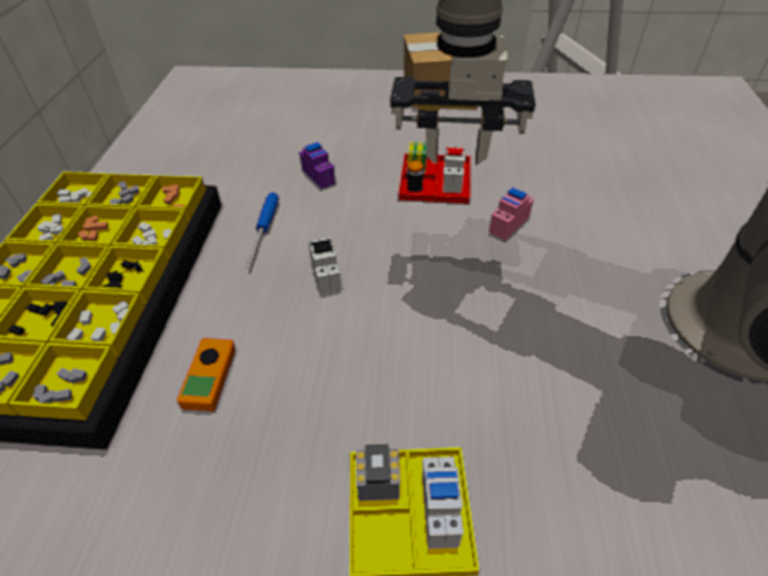

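View pics/s13r.png

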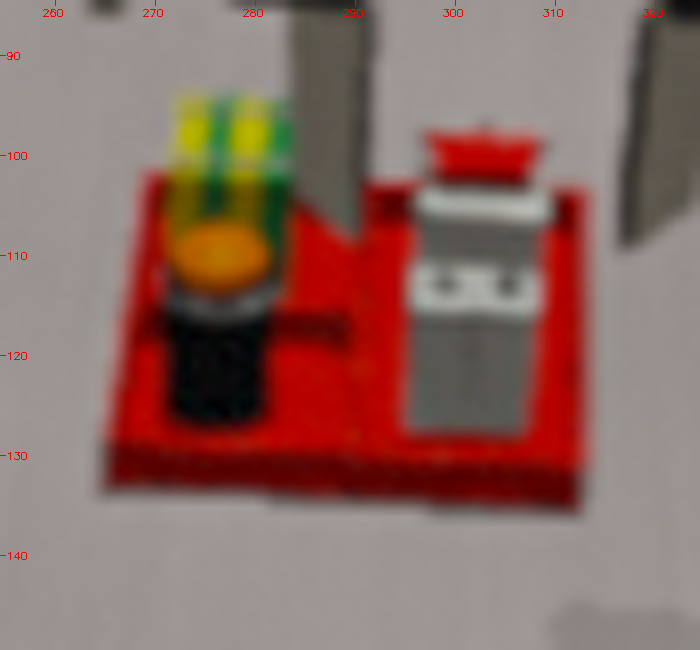

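View pics/s13y.png

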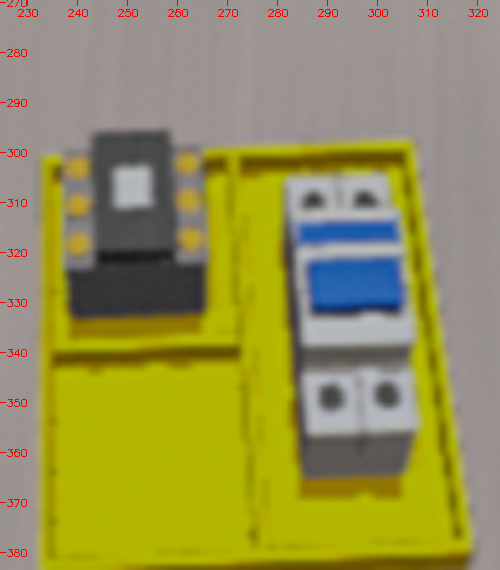

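Emit:
{"api": "apply_moves", "payload": {"increments": [{"linear": [0,45,20],"turn": [0,0,0],"grip": 0.6},{"linear": [0,90,30],"turn": [0,0,0],"grip": 0.6},{"linear": [0,135,30],"turn": [0,0,0],"grip": 0.6},{"linear": [0,180,30],"turn": [0,0,0],"grip": 0.6},{"linear": [0,180,30],"turn": [0,0,0],"grip": 0.6},{"linear": [0,180,30],"turn": [0,0,0],"grip": 0.6}]}}

```text
time: 31.7
tool_pos: [0.4526, 0.0479, 0.2207]
tool_rot: [3.141, -0.001, -0.024]
contact_force: [-0.2, -0.3, -0.0]
opening: 0.0551
```

```bash
python3 - <<'E'
from h import *
t=read_camera('top'); s=read_camera('side'); crop(t,346,180,436,260,8,'t14.png'); save('s14.png',s)
a=np.load('top0.npy').astype(int); d=np.abs(a-t.astype(int)).sum(2)
for n,(c0,r0,c1,r1) in dict(tester=(168,82,222,112),screw=(270,90,360,110),black=(252,128,304,166),purple=(365,105,415,147)).items(): print(n,d[r0:r1,c0:c1].max())
E
```

```text
tester 64
screw 66
black 70
purple 65
```

View pics/t14.png

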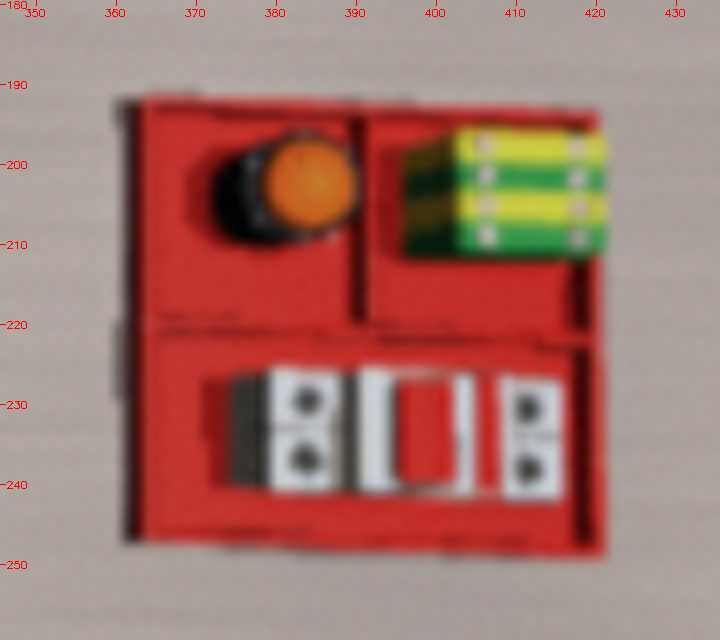

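View pics/s14.png

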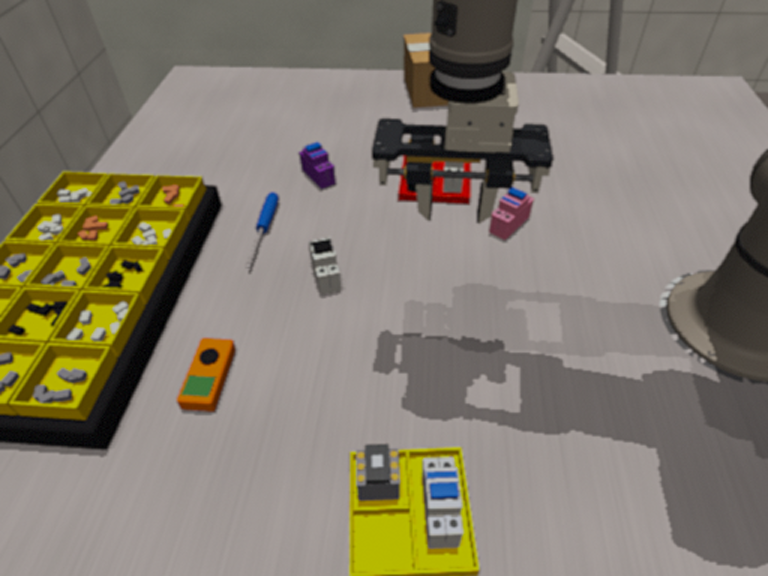

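```bash
python3 -c "
from cell import hand_in; print(hand_in())"
```

```text
the job is handed in; nothing more can be done
None
```

Both kits are made up and the job is handed in at about 32 s, in the order you listed the parts. The yellow tray has the blue-lever breaker in the long bay and the contactor in a square bay. The red tray has the red-lever breaker in the long bay, with the terminal block and the pilot lamp each in its own square bay.

- **Placing:** the last top and side pictures show all five parts upright on the tray floors, with the gripper clear of everything. The black-lever breaker, tester, screwdriver and purple breaker look unchanged from the first top picture. I did not compare the pink breaker pixel by pixel, but nothing came near it.
- **Slip on the way:** one move call was refused because some rows lacked "turn", and the next call still ran. That slid the gripped blue breaker about 100 mm along the table before it was lifted. It stayed upright and hit nothing, and the highest wrist force I read in the whole job was about 8 N.
- **Checks that disagreed:** single-view and top/side fits mostly put the parts 3–12 mm too low, and one weak lamp fit was about 30 mm off. Wrist views from two places put the red breaker 1.8 mm below the table, and a close view put the terminals 0.5 mm below it. I therefore set lowering heights from the pick height plus the tray's 4 mm floor and the contact force. The gripper read 32.7 mm on the 34 mm lamp, but it held.

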